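# Gauge the cap samples through the guarded tunnel

### The job

At the cap gauging station, first hang the orange gauge plate on the two steel pins on top of the yellow guard, both holes fully down over the pins and its lip hanging in front of the mouth where samples go in. Then feed every cap carrier that is there, up to two at a time, by way of the infeed lane: push them completely through and out of the low guard with the green-handled push stick (from the guard on only the stick may move them: never touch a carrier under or beyond the guard with the gripper). Finish with the push stick laid flat back on the red mat, and leave all other things where they are.

Things in the scene. Friction and masses are not known exactly. Their poses are not given: they have to be found in the camera images.
- station: Fixed gauging station on an aluminium base plate 104 x 570 x 5 mm (y -220 to +350); its top, the lane floor, is 5 mm above the table. Origin: on the table under the middle of the guard; y = feed direction, z up. The low guard (y -40 to +40 mm) is a tunnel 60 wide and 58 mm high inside, with clear sides and a yellow roof 110 mm wide in x, top 69 mm above the table. Parts slide freely.
- lane_start (a point): Open start of the infeed lane, on its floor (station x 0, y -210, z 5 mm). The lane runs along station y from -210 to -55 mm, room for two carriers in a row, between two steel rails 12 mm high above the floor, 10 mm thick, inner faces 56 mm apart (station x -28 and +28 mm); open above.
- pin_left (a point): Foot of the fixed steel pin on the guard roof at station x = -40, y = -22 mm, z = 69 mm (the roof's top face). Upright pin 10 mm in diameter, 24 mm high, its upper 6 mm tapered.
- pin_right (a point): Foot of the other, equal pin at station x = +40, y = -22 mm, z = 69 mm.
- guard_exit (a point): Middle of the guard's exit on the lane floor (station x 0, y +40, z 5 mm). From here the outfeed channel runs to y +332 mm (room for all carriers), 60 mm wide between clear walls 28 mm high above the floor, closed by an end stop.
- gauge: Orange gauge plate 110 (x) x 50 (y) x 5 mm, 120 g; a lip 70 mm long, 4 mm thick hangs 14 mm below its underside along its -y edge. In the middle of the top a black grip tab 50 (x) x 14 (y) mm reaches 41 mm above the underside. Origin: centre of the underside, z up. Hung properly its axes agree with the station's, underside on the roof, lip before the entry edge (50 mm high gap left).
- hole_left (a point): Centre of the gauge plate's through hole, 13 mm in diameter, at its x = -40 mm, at the underside. Belongs on pin_left.
- hole_right (a point): Centre of the gauge plate's through hole, 13 mm in diameter, at its x = +40 mm, at the underside. Belongs on pin_right.
- gauge_stand: Fixed grey block 90 x 32 x 22 mm on which the gauge plate lies at the start (lip hanging beside it). Origin: centre of its underside.
- stick: Push stick, 140 g: wooden blade 22 mm wide, 10 mm thick, with a cross head 40 mm wide, 14 mm high at its tip (x +165 mm) and a flat heel 60 (x) x 46 x 10 mm at the rear. On the heel's middle an upright green handle 50 (x) x 18 (y) mm, from 10 to 62 mm above the underside. Origin: on the underside below the handle's middle; x to the tip, z up. Lies on the mat at the start.
- stick_tip (a point): Middle of the push face at the stick's tip, 165 mm ahead of the handle's middle, 6 mm above the underside.
- mat: Fixed flat red mat 100 (x) x 270 (y) x 3 mm, the push stick's place. Origin: centre of its underside.
- carrier_a: Cap carrier, about 120 g (three or four are present): black base 60 (x, along the lane) x 50 (y) x 12 mm, on it a grey nest block 34 (x) x 30 (y) mm up to 32 mm, and a round blue cap of 28 mm diameter up to 44 mm. Origin: centre of the underside, z up. Either end may go first. Grip it by the nest block.
- carrier_b: Cap carrier, about 120 g (three or four are present): black base 60 (x, along the lane) x 50 (y) x 12 mm, on it a grey nest block 34 (x) x 30 (y) mm up to 32 mm, and a round blue cap of 28 mm diameter up to 44 mm. Origin: centre of the underside, z up. Either end may go first. Grip it by the nest block.
- carrier_c: Cap carrier, about 120 g (three or four are present): black base 60 (x, along the lane) x 50 (y) x 12 mm, on it a grey nest block 34 (x) x 30 (y) mm up to 32 mm, and a round blue cap of 28 mm diameter up to 44 mm. Origin: centre of the underside, z up. Either end may go first. Grip it by the nest block.
- carrier_d: Cap carrier, about 120 g (three or four are present): black base 60 (x, along the lane) x 50 (y) x 12 mm, on it a grey nest block 34 (x) x 30 (y) mm up to 32 mm, and a round blue cap of 28 mm diameter up to 44 mm. Origin: centre of the underside, z up. Either end may go first. Grip it by the nest block.
- loose_cap_1: Loose blue cap, 38 mm diameter, 18 mm high, a bystander: leave it alone. Origin: centre of its underside.
- loose_cap_2: Loose blue cap, 38 mm diameter, 18 mm high, a bystander: leave it alone. Origin: centre of its underside.
- cleaner: Green cleaner bottle with a blue cap, 60 mm diameter, 160 mm high, a bystander: leave it alone. Origin: centre of its underside.
- cap_cup: White cup, 84 mm wide, 75 mm high, a bystander: leave it alone. Origin: centre of its underside.
- wrench: Steel wrench lying flat, a bystander: leave it alone. Origin: centre of its underside.
- label_box: Cardboard box 90 x 60 x 50 mm, a bystander: leave it alone. Origin: centre of its underside.

How it is judged:
By the outcome, as a careful person would: the job done as asked, in the order asked, and still so for the second after the job is handed in, with the robot touching nothing.
Of carrier_a, carrier_b, carrier_c, carrier_d only 3 to 4 are there at a start; the rules pass over those that are not, and their reading is None.
At some moment in a run one of carrier_a, carrier_b, carrier_c, carrier_d, stick may be knocked a few centimetres aside while the robot is not near it.
It also fails if it takes over 200 s, if anything falls off the work surface, if the arm or the gripper's body presses on something with over 40 N, if the wrist force passes 120 N, or if a joint passes its speed limit or range.

### The arm

A 6-joint arm with a two-finger parallel gripper is mounted at the origin on the work surface. World frame = base frame: x ahead of the robot, y to its left, z up, the work surface at z = 0. Lengths are in m, angles in rad, forces in N, time in s.
With the tool pointing down it reaches from about 0.425 to 0.95 m from the base axis. Payload 3.5 kg.
Tool frame: the origin (TCP) lies midway between the tips of the shut fingers; the grasp point (between the pads) lies ctrl.grasp_offset behind it (ctrl.grasp_offset is the distance from the TCP to the grasp point, in m); x points along the fingers, y is the direction in which the jaws open and shut, and the axes are right-handed (so a half turn about x gives the same grasp; the last joint's range is limited). The gripper opens to 85 mm and grips with 20 to 120 N. Pads are 22 mm wide; open, the fingers measure 114 mm over their backs; the gripper's body (76 mm by 85 mm) begins 54 mm behind the grasp point. The pads swing forward as they close: fully open they stand 13 mm farther back than shut.
Start: joints at [1.128, 0.286, 1.577, -0, 1.279, -0.15], TCP at [0.195, 0.646, 0.231] pointing down, gripper open.
Joint ranges: [-2.77, 2.77], [-0.9, 2.22], [0.21, 2.48], [-1.53, 4.67], [0.24, 2.81], [-2.84, 2.84]. Speed limits (rad/s): [2.79, 2.79, 3.14, 3.14, 3.14, 3.14].

### API

Orientations are given as a unit quaternion [x, y, z, w].
In Python, from plant import readout, read_camera, sign_off, ctrl gives the robot as it stands.
- The arm moves only by the tool drive_tool, never from a script. Its argument "steps" is a list of rows, each a list of 5 numbers: the shift along the tool's x, y, z in cm, then the turn about the tool's x in degrees, then the opening, from 0 (shut) to 1 (fully open). A call has 1 to 10 rows; each row shifts and turns the commanded pose from where the row before left it, along the tool's axes as they then stand; what a row does not reach is not made up. A row lasts 1/10 s, in which the tool goes at most 50 mm and 8.59 degrees, less where a joint would pass 70% of its speed; a pose out of reach is approached as far as the arm can. A call is refused whole if a number of a shift passes 5 or a number of a turn 8.59, either way. A call with a gripper value outside its range is refused whole. The fingers move at their own pace and stop on an object; "force" is the grip in N (left out, the last holds). Time passes only in rows, so rows that do not move let the fingers close. It gives the time, the measured TCP pose, the force and the opening at its end, in the units of the state.
- readout.get_state(): the state, without advancing time (a new reading comes with each control period).
- read_camera(name): name is "scene" or "top" or "wrist"; returns a dict with "frame" (384x512x3 uint8, red, green, blue), "vertical_fov" (degrees; the focal length in pixels is half the picture's height over the tangent of half this angle, whatever the lens; pixels are square), "cx", "cy" (the principal point, pixels), "k1" (the pictures are not rectified: a ray, as slopes to the right and down, at radius r is drawn at 1 + k1 r^2 times it, then the intrinsics apply), "eye" and "orientation" of the camera in the world. Camera axes: x right, y up, looking along -z (the intrinsics and any distortion apply to the point x, -y, -z); pixel columns grow to the right and rows downward; lengths in m; the calibration is good to about 2 mm. A picture is of the moment at which its call begins. There is no depth.
- sign_off(): hands the job in, once; it reports no verdict.
The state is a dict: "time": time; "qpos": joint angles; "dq": joint speeds; "joint_efforts": joint torques, N m; "eef_pos": TCP position; "tcp_rot": TCP orientation; "contact_force": force on the tool from outside, world axes, zero at the start; "wrist_torque": the same for the moment, N m; "opening": opening from 0.0 (shut) to 1.0 (fully open).
Only numpy, scipy, OpenCV 4.12 (cv2) and the standard library are available. Lean on these libraries where they do the work, as an engineer would, in place of code of your own. Each camera call takes 0.05 s, during which the arm holds its last target. There are 200 camera calls.

## Working session

There is one attempt and no reset: what is moved stays moved. The work goes in short steps, Python scripts to look and compute and a tool call to move; the robot and the scene stay as the last step left them, time stands still between calls to the robot, and variables do not carry over. Pictures are saved under pics/ and viewed, about 12 in all and at most 16, crops included, and the job is handed in when it is done.

Besides the shell and the picture viewer there is one more tool, called after "Call:" as name([rows], argument=value, ...), one row to a line, values as JSON. drive_tool: Moves the arm, as the interface text tells. Its arguments: {"type":"object","properties":{"steps":{"type":"array","items":{"type":"array","items":{"type":"number"}}},"force":{"type":"number"}},"required":["steps"]}

```bash
ls; mkdir -p pics
cat > h.py <<'E'
import numpy as np, cv2
from scipy.spatial.transform import Rotation as R
from plant import readout, read_camera, sign_off, ctrl
def snap(name,fn):
    c=read_camera(name); cv2.imwrite(f'pics/{fn}.png',c['frame'][:,:,::-1]); np.save(f'pics/{fn}.npy',np.array([c],dtype=object),allow_pickle=True); return c
def load(fn): return np.load(f'pics/{fn}.npy',allow_pickle=True)[0]
def f_(c): return c['frame'].shape[0]/2/np.tan(np.radians(c['vertical_fov'])/2)
def ray(c,u,v):
    f=f_(c); d=np.array([(u-c['cx'])/f,(v-c['cy'])/f]); p=d.copy()
    for _ in range(30): p=d/(1+c['k1']*(p@p))
    return R.from_quat(c['orientation']).apply([p[0],-p[1],-1])
def pix2z(c,u,v,z):
    d=ray(c,u,v); e=np.array(c['eye']); return e+d*(z-e[2])/d[2]
def proj(c,P):
    q=R.from_quat(c['orientation']).inv().apply(np.array(P)-np.array(c['eye'])); p=np.array([q[0],-q[1]])/-q[2]
    p=p*(1+c['k1']*(p@p)); return p*f_(c)+[c['cx'],c['cy']]
E
python3 - <<'E'
from h import *
for n in ['scene','top']:
    c=snap(n,n+'0'); print(n,{k:v for k,v in c.items() if k!='frame'})
    cv2.imwrite(f'pics/{n}0b.png',cv2.resize(c['frame'][:,:,::-1],(800,600),interpolation=cv2.INTER_CUBIC))
print(readout.get_state(),ctrl.grasp_offset, [x for x in dir(ctrl) if x[0]!='_'])
E
```

```text
pics
scene {'vertical_fov': 43.34516233291972, 'cx': 257.1055830056021, 'cy': 189.68279719320813, 'k1': -0.04337302167560037, 'eye': array([ 1.08378479, -0.67060394,  0.97330646]), 'orientation': array([0.34296443, 0.11261137, 0.30956745, 0.87969431])}
top {'vertical_fov': 49.547539114396756, 'cx': 251.62025423689659, 'cy': 195.85642907108232, 'k1': -0.14625787606661866, 'eye': array([ 0.40370846, -0.01958644,  1.12313322]), 'orientation': array([-0.07013371,  0.06976735,  0.71250434, -0.69465916])}
{'time': 0.1, 'qpos': array([ 1.12799005e+00,  2.87088317e-01,  1.57803092e+00,  2.17091609e-05,
        1.27862884e+00, -1.50008435e-01]), 'dq': array([-0.00350675, -0.00110702, -0.00484393, -0.00082983, -0.00177288,
        0.00198883]), 'joint_efforts': array([ 1.25942941e-03, -4.07297516e+01, -2.93699026e+01, -1.18064386e-04,
        3.40473911e-03,  6.19744895e-06]), 'eef_pos': array([0.19453894, 0.64573252, 0.23007785]), 'tcp_rot': array([ 0.10242574,  0.69977161, -0.1038791 ,  0.69931238]), 'contact_force': array([-0.03649103, -0.0157917 ,  0.99549962]), 'wrist_torque': array([-0.04560041, -0.007483  ,  0.00873809]), 'opening': 0.9984312162523163} 0.0187 ['Unreachable', 'grasp_offset']
```

View pics/top0b.png

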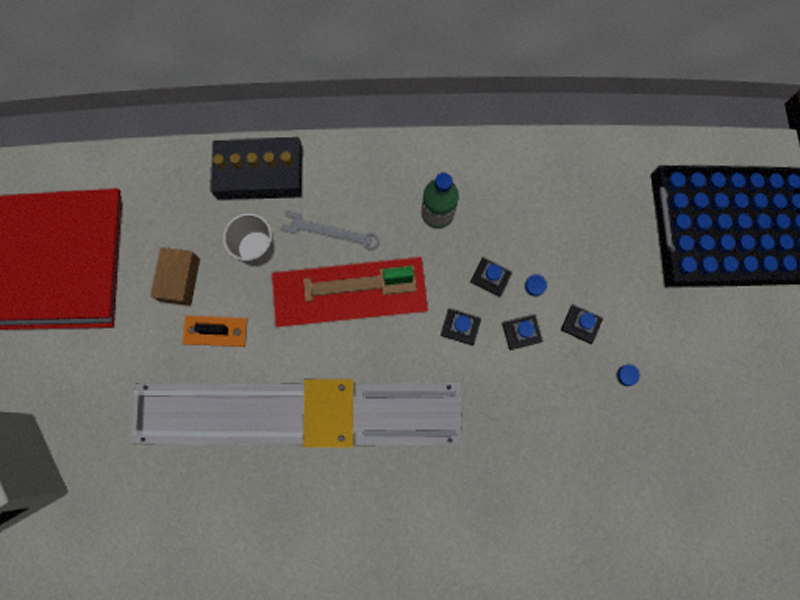

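View pics/scene0b.png

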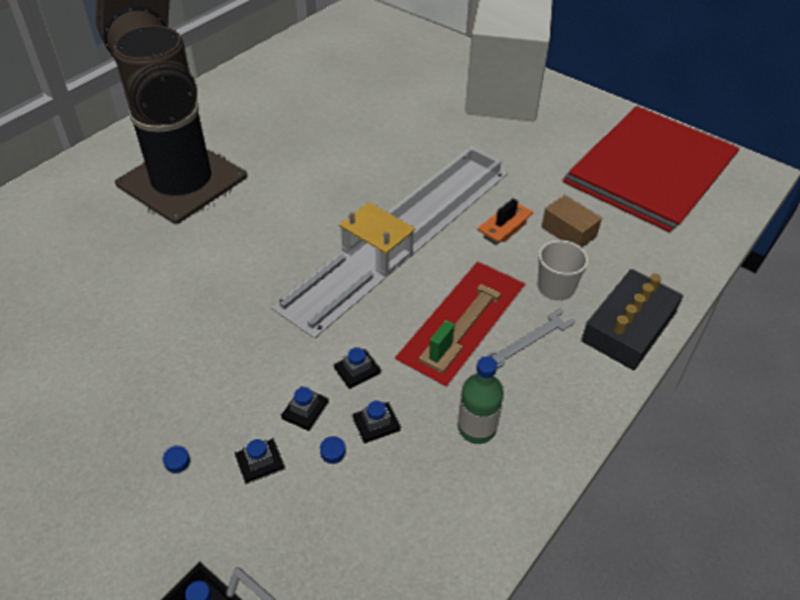

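The top view shows the station aligned with world axes, with its guard at (329,412) and its entry to the right. The gauge is at (215,331), the stick on the mat at (355,285), and four carriers at (490,276), (461,326), (523,331) and (582,323).

Run:
```python
from h import *
c=load('top0'); s=1.5625
P={'guard':[(304,379),(353,379),(353,446),(304,447),.069],'pins':[(341,387),(341,438),.093],'base':[(135,384),(461,384),(461,444),(135,444),.005],
'gauge':[(184,317),(247,319),(246,346),(183,344),.027],'holes':[(192,329),(237,331),.027],'tab':[(197,327),(227,327),.063],
'mat':[(272,271),(422,258),(428,312),(276,326),.003],'stickhandle':[(383,269),(412,267),.065],'sticktip':[(306,289),.015],
'capA':[(493,271),.044],'capB':[(462,324),.044],'capC':[(526,329),.044],'capD':[(588,320),.044],
'baseA':[(481,259),(512,266),(503,295),(472,285),.012],'baseB':[(451,310),(481,318),(472,344),(442,336),.012],'baseC':[(503,322),(536,316),(542,343),(510,348),.012],'baseD':[(573,306),(602,315),(592,342),(562,332),.012],
'loose':[(536,285),(628,375),.018]}
for k,v in P.items():
    print(k,[np.round(pix2z(c,(u+.5)/s-.5,(w+.5)/s-.5,v[-1])[:2]*1000).astype(int).tolist() for u,w in v[:-1]])
cr=c['frame'][185:240,100:180,::-1]; a=cv2.resize(cr,None,fx=8,fy=8,interpolation=cv2.INTER_CUBIC)
d=load('scene0'); b=cv2.resize(d['frame'][120:160,300:350,::-1],None,fx=8,fy=8,interpolation=cv2.INTER_CUBIC)
print(a.shape,b.shape)
W=np.zeros((600,800,3),np.uint8); W[:280,:640]=a[:280]; W[280:600,:400]=b; cv2.imwrite('pics/crop1.png',W)
```

```text
guard [[499, 127], [497, 47], [390, 49], [389, 127]]
pins [[482, 65], [403, 66]]
base [[500, 437], [489, -135], [387, -130], [396, 433]]
gauge [[614, 344], [608, 232], [561, 233], [567, 344]]
holes [[593, 329], [587, 249]]
tab [[590, 309], [588, 257]]
mat [[699, 194], [715, -75], [617, -82], [599, 185]]
stickhandle [[681, -6], [683, -55]]
sticktip [[661, 131]]
capA [[678, -194]]
capB [[587, -137]]
capC [[576, -245]]
capD [[588, -353]]
baseA [[708, -179], [694, -234], [642, -215], [661, -161]]
baseB [[618, -122], [602, -174], [557, -156], [572, -104]]
baseC [[594, -212], [603, -271], [555, -278], [548, -222]]
baseD [[619, -338], [602, -389], [554, -367], [574, -315]]
loose [[657, -273], [494, -425]]
(440, 640, 3) (320, 400, 3)
```

View pics/crop1.png

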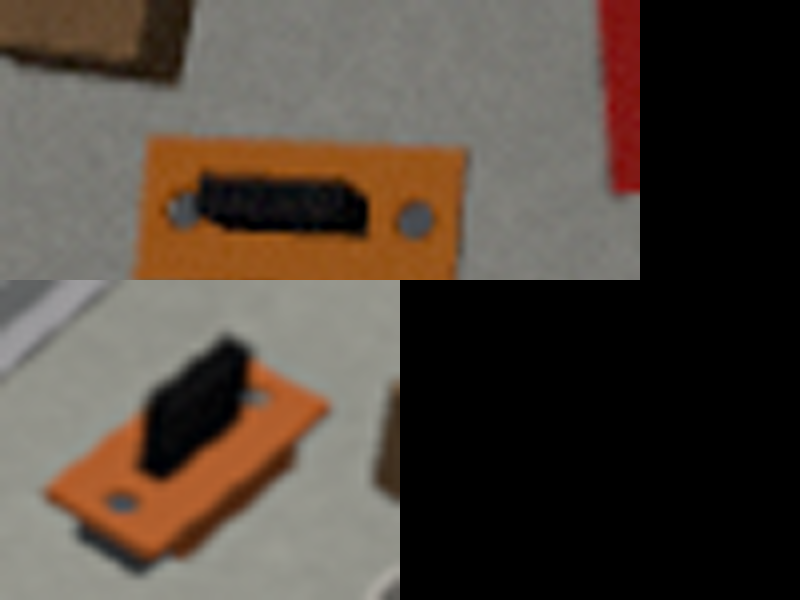

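The crop shows the gauge's lip on its right-hand edge in the scene view, which is world +x. So gauge x points along world +y, and it needs about a −88° turn to hang. Next I'll write the move planner and look from above the gauge.

```bash
cat >> h.py <<'E'
def pose():
    s=readout.get_state(); M=R.from_quat(s['tcp_rot']).as_matrix()
    return np.array(s['eef_pos']),M,np.degrees(np.arctan2(M[1,1],M[0,1])),s
def plan(*wps,start=None,v=4.5,w=8.5):
    """wps: (x,y,z,yaw_of_tool_y_deg,grip[,speed cm/row]); prints rows; None keeps value. yaw sign: turn about tool x (down) = -world yaw"""
    p,M,yaw,s=pose()
    if start is not None: p=np.array(start[:3]);yaw=start[3]
    for wp in wps:
        t=np.array([p[i] if wp[i] is None else wp[i] for i in range(3)]); ty=yaw if wp[3] is None else wp[3]
        vv=wp[5] if len(wp)>5 else v
        n=max(1,int(np.ceil(max(np.linalg.norm(t-p)*100/vv,abs(ty-yaw)/w)))); d=(t-p)*100/n; dy=(ty-yaw)/n; rows=[]
        for i in range(n):
            a=np.radians(yaw); yv=np.array([np.cos(a),np.sin(a),0]); zv=np.cross([0,0,-1.],yv)
            rows.append([round(float(-d[2]),2),round(float(d@yv),2),round(float(d@zv),2),round(float(-dy),2),wp[4]]); yaw+=dy
        p=t; 
        for i in range(0,n,10): print(str(rows[i:i+10]).replace(' ',''))
        print('--',np.round(p,4),round(yaw,2))
def totool(P): p,M,_,_=pose(); return M.T@(np.array(P)-p)
def st(): 
    p,M,y,s=pose(); print('t',round(s['time'],2),'p',np.round(p*1000,1),'yaw',round(y,2),'q',np.round(s['qpos'],2),'F',np.round(s['contact_force'],1),'op',round(s['opening'],3),'xaxis',np.round(M[:,0],3))
E
python3 - <<'E'
from h import *
st(); p,M,y,s=pose(); print(M)
print('gauge',); plan((.545,.2885,.23,-3.1 if abs(y)<90 else 176.9,1))
c=read_camera('wrist'); print({k:v for k,v in c.items() if k!='frame'}); print(M.T@(c['eye']-p), M.T@R.from_quat(c['orientation']).as_matrix())
E
```

```text
t 0.1 p [194.5 645.7 230.1] yaw 73.22 q [ 1.13  0.29  1.58  0.    1.28 -0.15] F [-0. -0.  1.] op 0.998 xaxis [-0.001 -0.002 -1.   ]
[[-9.42332732e-04  2.88637127e-01  9.57438103e-01]
 [-1.93863066e-03  9.57436202e-01 -2.88638462e-01]
 [-9.99997677e-01 -2.12811234e-03 -3.42662687e-04]]
gauge
[[0.0,-2.01,3.66,6.36,1],[0.0,-1.59,3.86,6.36,1],[0.0,-1.15,4.01,6.36,1],[0.0,-0.7,4.11,6.36,1],[0.0,-0.24,4.16,6.36,1],[0.0,0.22,4.16,6.36,1],[0.0,0.68,4.11,6.36,1],[0.0,1.13,4.01,6.36,1],[0.0,1.57,3.86,6.36,1],[0.0,1.99,3.67,6.36,1]]
[[0.0,2.38,3.42,6.36,1],[0.0,2.75,3.14,6.36,1]]
-- [0.545  0.2885 0.23  ] -3.1
{'vertical_fov': 68.91627471960997, 'cx': 254.4245585650684, 'cy': 196.64573651848426, 'k1': -0.01627587448599899, 'eye': array([0.12518192, 0.66625397, 0.37298626]), 'orientation': array([-0.11727712, -0.08526356,  0.58991092,  0.79434332])}
[-0.14288251 -0.00067517 -0.0723773 ] [[ 7.80622864e-04  2.87239995e-01 -9.57858328e-01]
 [ 9.99999316e-01  6.10400744e-04  9.98011719e-04]
 [ 8.71346317e-04 -9.57858451e-01 -2.87239322e-01]]
```

Run:
```python
from h import *
plan((.5875,.2885,.16,-3.1,1))
```

```text
[[0.59,-1.91,3.99,6.36,1],[0.59,-1.45,4.18,6.36,1],[0.59,-0.98,4.32,6.36,1],[0.59,-0.5,4.4,6.36,1],[0.59,-0.01,4.43,6.36,1],[0.59,0.49,4.4,6.36,1],[0.59,0.97,4.32,6.36,1],[0.59,1.44,4.18,6.36,1],[0.59,1.9,4.0,6.36,1],[0.59,2.33,3.76,6.36,1]]
[[0.59,2.73,3.48,6.36,1],[0.59,3.1,3.16,6.36,1]]
-- [0.5875 0.2885 0.16  ] -3.1
```

Call:
drive_tool([
  [0.59, -1.91, 3.99, 6.36, 1],
  [0.59, -1.45, 4.18, 6.36, 1],
  [0.59, -0.98, 4.32, 6.36, 1],
  [0.59, -0.5, 4.4, 6.36, 1],
  [0.59, 0, 4.43, 6.36, 1],
  [0.59, 0.49, 4.4, 6.36, 1],
  [0.59, 0.97, 4.32, 6.36, 1],
  [0.59, 1.44, 4.18, 6.36, 1],
  [0.59, 1.9, 4.0, 6.36, 1],
  [0.59, 2.33, 3.76, 6.36, 1],
])

```text
time: 1.15
eef_pos: [0.5233, 0.3471, 0.1718]
tcp_rot: [0.457, 0.539, -0.458, 0.539]
contact_force: [0.6, 0.4, -0.0]
opening: 0.998
```

Call:
drive_tool([
  [0.59, 2.73, 3.48, 6.36, 1],
  [0.59, 3.1, 3.16, 6.36, 1],
  [0, 0, 0, 0, 1],
  [0, 0, 0, 0, 1],
])

```text
time: 1.55
eef_pos: [0.588, 0.288, 0.1597]
tcp_rot: [-0.513, -0.486, 0.514, -0.486]
contact_force: [-1.1, 0.1, -0.3]
opening: 0.997
```

Run:
```python
from h import *
st(); c=snap('wrist','w1')
cv2.imwrite('pics/w1b.png',cv2.resize(c['frame'][:,:,::-1],(800,600),interpolation=cv2.INTER_CUBIC))
```

```text
t 1.55 p [588.  288.  159.7] yaw -3.18 q [0.3  0.31 1.69 0.   1.15 0.36] F [-1.1  0.1 -0.3] op 0.997 xaxis [-0.002 -0.    -1.   ]
```

View pics/w1b.png

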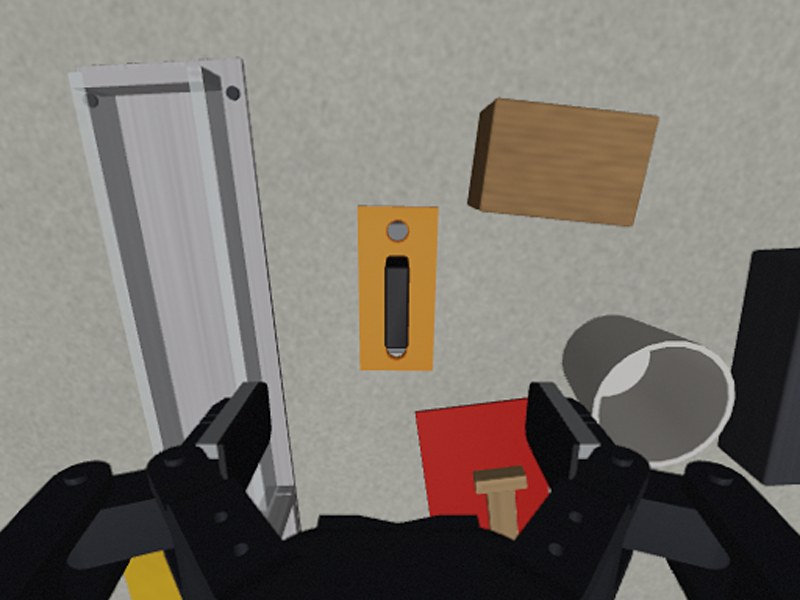

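The wrist view shows the gauge: corners (358,205), (438,207), (432,370) and (361,370), near-end hole centre (398,231), and the tab's top end at (398,350).

Run:
```python
from h import *
c=load('w1'); s=1.5625
g=lambda u,v,z: pix2z(c,(u+.5)/s-.5,(v+.5)/s-.5,z)
pts=[g(*q,.027) for q in [(358,205),(438,207),(432,370),(361,370)]]
print(np.round(np.array(pts)*1000,1)); ctr=np.mean(pts,0); print(ctr)
h=g(398,231,.027); print('hole',h, 'tabtop',g(386,256,.063),g(409,256,.063),g(384,348,.063),g(409,348,.063))
l=(pts[0]+pts[1])/2-(pts[2]+pts[3])/2; print('yaw',np.degrees(np.arctan2(l[1],l[0])))
# check scale: project holes
for k in (-40,40): print(proj(c,ctr+l/np.linalg.norm(l)*k*1e-3)*s)
print('pins box', [g(*q,.005).round(3) for q in [(243,58),(298,530)]])
plan((ctr[0],ctr[1],.10,-3.1+0,1),(None,None,.034,None,1,2))
```

```text
[[566.9 344.6  27. ]
 [616.  340.6  27. ]
 [608.6 231.3  27. ]
 [559.8 234.   27. ]]
[0.5878029  0.28764087 0.027     ]
hole [0.59055588 0.32735433 0.027     ] tabtop [0.58347243 0.31832814 0.063     ] [0.59616717 0.31761629 0.063     ] [0.57878972 0.26386227 0.063     ] [0.59348785 0.26304612 0.063     ]
yaw 86.228914101369
[396.40038565 349.32648154]
[397.50575527 230.40840636]
pins box [array([0.502, 0.435, 0.005]), array([0.492, 0.079, 0.005])]
[[3.0,0.03,0.07,0.01,1],[3.0,0.03,0.07,0.01,1]]
-- [0.5878 0.2876 0.1   ] -3.1
[[1.65,0.0,0.0,-0.0,1],[1.65,0.0,0.0,-0.0,1],[1.65,0.0,0.0,-0.0,1],[1.65,0.0,0.0,-0.0,1]]
-- [0.5878 0.2876 0.034 ] -3.1
```

Call:
drive_tool([
  [3, 0, 0, 0.3, 1],
  [3, 0, 0, 0, 1],
  [1.65, 0, 0, 0, 1],
  [1.65, 0, 0, 0, 1],
  [1.65, 0, 0, 0, 1],
  [1.65, 0, 0, 0, 1],
  [0, 0, 0, 0, 0],
  [0, 0, 0, 0, 0],
  [0, 0, 0, 0, 0],
  [0, 0, 0, 0, 0],
], force=60)

```text
time: 2.6
eef_pos: [0.5888, 0.2892, 0.0359]
tcp_rot: [0.515, 0.485, -0.514, 0.485]
contact_force: [0.6, 0.1, -0.1]
opening: 0.332
```

Call:
drive_tool([
  [0, 0, 0, 0, 0],
  [0, 0, 0, 0, 0],
  [0, 0, 0, 0, 0],
])

```text
time: 2.9
eef_pos: [0.5887, 0.2892, 0.0357]
tcp_rot: [0.515, 0.485, -0.514, 0.485]
contact_force: [-0.0, 0.4, 3.9]
opening: 0.153
```

Run:
```python
from h import *
st(); p,M,y,s=pose()
# station pins at approx, yaw -1 ; hold yaw = y-87.9
plan((None,None,.15,None,0),(.460,.065+.072,.19,-91.2,0))
```

```text
t 2.9 p [588.7 289.2  35.7] yaw -3.4 q [0.3  0.46 1.74 0.   0.94 0.36] F [-0.   0.4  3.9] op 0.153 xaxis [ 0.002  0.001 -1.   ]
[[-3.81,0.0,0.0,-0.0,0],[-3.81,0.0,0.0,-0.0,0],[-3.81,0.0,0.0,-0.0,0]]
-- [0.5887 0.2892 0.15  ] -3.4
[[-0.36,-1.09,1.45,7.98,0],[-0.36,-0.87,1.59,7.98,0],[-0.36,-0.64,1.69,7.98,0],[-0.36,-0.4,1.77,7.98,0],[-0.36,-0.15,1.81,7.98,0],[-0.36,0.1,1.81,7.98,0],[-0.36,0.35,1.78,7.98,0],[-0.36,0.59,1.71,7.98,0],[-0.36,0.82,1.61,7.98,0],[-0.36,1.04,1.48,7.98,0]]
[[-0.36,1.24,1.33,7.98,0]]
-- [0.46  0.137 0.19 ] -91.2
```

Call:
drive_tool([
  [-2, 0, 0, 0, 0],
  [-4, 0, 0, 0, 0],
  [-4, 0, 0, 0, 0],
  [-1.4, 0, 0, 0, 0],
  [-0.36, -1.09, 1.45, 7.98, 0],
  [-0.36, -0.87, 1.59, 7.98, 0],
  [-0.36, -0.64, 1.69, 7.98, 0],
  [-0.36, -0.4, 1.77, 7.98, 0],
  [-0.36, -0.15, 1.81, 7.98, 0],
  [-0.36, 0.1, 1.81, 7.98, 0],
])

```text
time: 3.9
eef_pos: [0.5161, 0.205, 0.1682]
tcp_rot: [-0.667, -0.233, 0.669, -0.232]
contact_force: [0.8, 0.2, 0.2]
opening: 0.152
```

Call:
drive_tool([
  [-0.36, 0.35, 1.78, 7.98, 0],
  [-0.36, 0.59, 1.71, 7.98, 0],
  [-0.36, 0.82, 1.61, 7.98, 0],
  [-0.36, 1.04, 1.48, 7.98, 0],
  [-0.36, 1.24, 1.33, 7.98, 0],
  [0, 0, 0, 0, 0],
  [0, 0, 0, 0, 0],
  [0, 0, 0, 0, 0],
])

```text
time: 4.7
eef_pos: [0.4593, 0.137, 0.1874]
tcp_rot: [-0.707, 0.007, 0.707, 0.007]
contact_force: [0.2, -0.8, -1.0]
opening: 0.151
```

Run:
```python
from h import *
st(); c=snap('wrist','w2')
cv2.imwrite('pics/w2b.png',cv2.resize(c['frame'][:,:,::-1],(800,600),interpolation=cv2.INTER_CUBIC))
```

```text
t 4.7 p [459.3 137.  187.4] yaw -91.07 q [ 0.08 -0.11  2.09  0.    1.17  1.67] F [ 0.2 -0.8 -1. ] op 0.151 xaxis [-0.001  0.    -1.   ]
```

View pics/w2b.png

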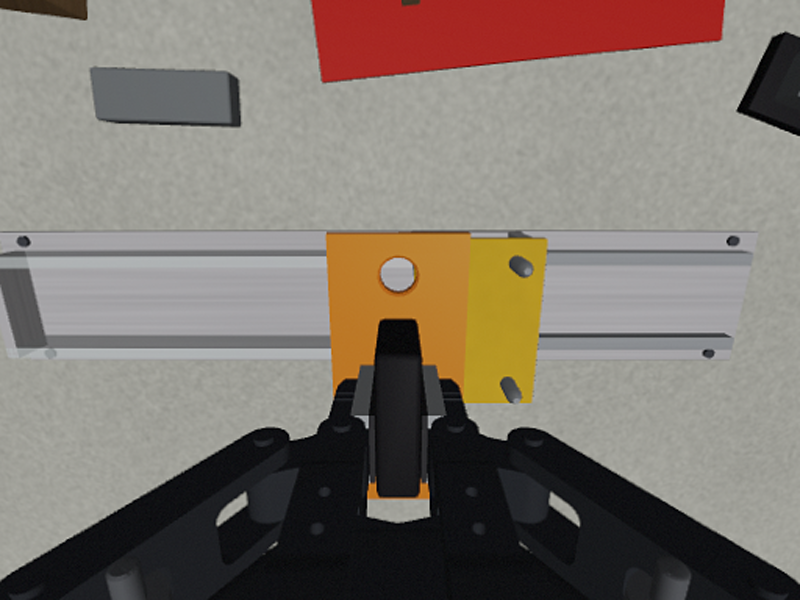

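The wrist view shows the held gauge's +x hole at (398,274). The two pins lean away from the camera at (521,266) and (510,390). I'll enlarge these.

Run:
```python
from h import *
c=load('w2'); f=c['frame'][:,:,::-1]
a=cv2.resize(f[155:265,235:355],(720,660),interpolation=cv2.INTER_CUBIC)[:600]
# overlay: gridticks none
cv2.imwrite('pics/w2c.png',a)
```

```text
(no output)
```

View pics/w2c.png

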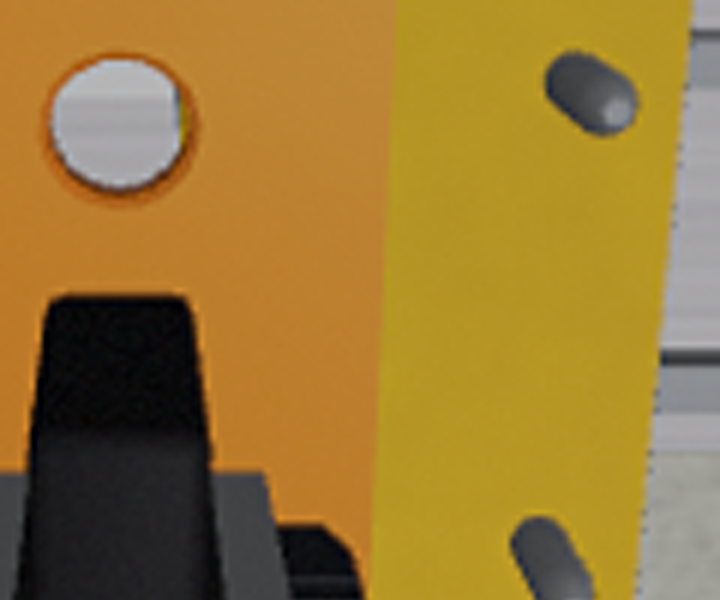

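Run:
```python
from h import *
c=load('w2'); p,M,y,s=pose()
g=lambda u,v,z: pix2z(c,235+(u+.5)/6-.5,155+(v+.5)/6-.5,z)
a=g(577,84,.069); b=g(615,110,.093); d=g(542,548,.069)
print(a,b,d)
x=(a-d); print('pin axis len',np.linalg.norm(x),'yaw',np.degrees(np.arctan2(x[1],x[0])))
top=p[2]-(.0357-.027); h=g(120,130,top); print('hole',h,top)
# gauge edges for yaw: in w2b px
s_=1.5625; q=lambda u,v,z: pix2z(c,(u+.5)/s_-.5,(v+.5)/s_-.5,z)
e1=q(470,234,top);e2=q(463,400,top);e3=q(328,234,top);e4=q(333,385,top); print(e1,e2,e3,e4)
for u in (e1-e2,e3-e4): print(np.degrees(np.arctan2(u[1],u[0])))
t=load('top0'); 
for P in [a,d]: print(proj(t,[P[0],P[1],.093])*1.5625)
```

```text
[0.48081122 0.06320965 0.069     ] [0.48172623 0.06405944 0.093     ] [0.39990378 0.06440476 0.069     ]
pin axis len 0.08091626477184466 yaw -0.8462729433539272
hole [0.49939621 0.13519323 0.17885871] 0.1788587120201157
[0.51359624 0.11012292 0.17885871] [0.4497498  0.11102102 0.17885871] [0.5145524  0.15904886 0.17885871] [0.45714928 0.16090905 0.17885871]
-0.8059024994615522
-1.8560633717354964
[341.57538131 387.76225539]
[341.5005172  439.46130268]
```

Run:
```python
from h import *
plan((.4408,.065,.14,-90.6,0,2.5),(None,None,.114,None,0,1.5))
```

```text
[[1.19,1.81,0.43,-0.12,0],[1.19,1.81,0.44,-0.12,0],[1.19,1.81,0.44,-0.12,0],[1.19,1.81,0.44,-0.12,0]]
-- [0.4408 0.065  0.14  ] -90.6
[[1.3,0.0,0.0,-0.0,0],[1.3,0.0,0.0,-0.0,0]]
-- [0.4408 0.065  0.114 ] -90.6
```

Call:
drive_tool([
  [1.19, 1.81, 0.43, -0.12, 0],
  [1.19, 1.81, 0.44, -0.12, 0],
  [1.19, 1.81, 0.44, -0.12, 0],
  [1.19, 1.81, 0.44, -0.12, 0],
  [1.2, 0, 0, 0, 0],
  [1.2, 0, 0, 0, 0],
  [0, 0, 0, 0, 0],
  [0, 0, 0, 0, 0],
  [0, 0, 0, 0, 0],
])

```text
time: 5.65
eef_pos: [0.4412, 0.065, 0.1171]
tcp_rot: [0.708, -0.004, -0.707, -0.004]
contact_force: [-0.2, 0.1, -0.7]
opening: 0.151
```

Run:
```python
from h import *
st(); c=snap('wrist','w3'); f=c['frame'][:,:,::-1]
cv2.imwrite('pics/w3c.png',cv2.resize(f[145:265,180:330],(750,600),interpolation=cv2.INTER_CUBIC))
```

```text
t 5.65 p [441.2  65.  117.1] yaw -90.64 q [-0.08 -0.1   2.22  0.    1.02  1.5 ] F [-0.2  0.1 -0.7] op 0.151 xaxis [ 0.001 -0.    -1.   ]
```

View pics/w3c.png

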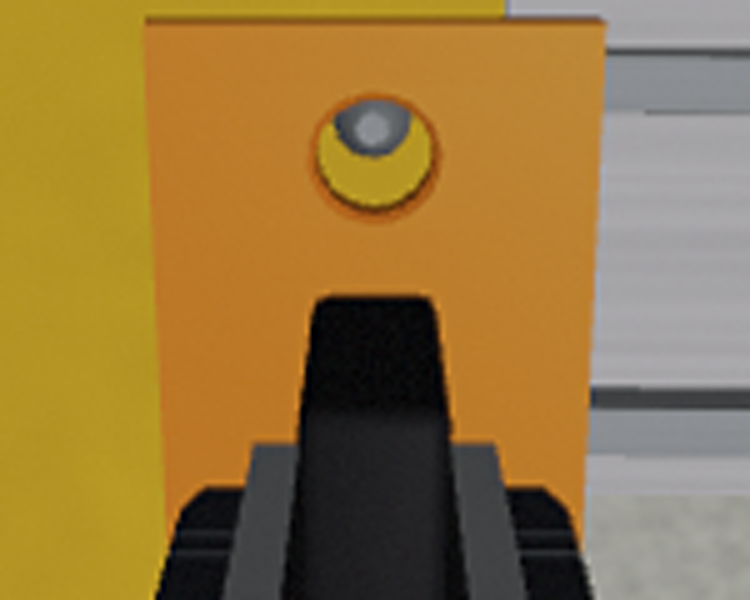

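The pin tip shows through the hole at crop (372,128), with the hole centre at (375,157).

Run:
```python
from h import *
c=load('w3'); g=lambda u,v,z: pix2z(c,180+(u+.5)/5-.5,145+(v+.5)/5-.5,z)
for z in (.1084,):
    print(g(372,128,.093)-g(375,157,z), g(372,128,.093),g(375,157,z))
```

```text
[ 0.00019228  0.00034315 -0.0154    ] [0.48155626 0.06387562 0.093     ] [0.48136398 0.06353246 0.1084    ]
```

Aligned to within 0.4 mm. I'll lower the gauge onto the pins (about 34 mm).

Call:
drive_tool([
  [0.5, 0, 0, 0, 0],
  [0.5, 0, 0, 0, 0],
  [0.5, 0, 0, 0, 0],
  [0.5, 0, 0, 0, 0],
  [0.4, 0, 0, 0, 0],
  [0.4, 0, 0, 0, 0],
  [0.3, 0, 0, 0, 0],
  [0.2, 0, 0, 0, 0],
  [0, 0, 0, 0, 0],
  [0, 0, 0, 0, 0],
])

```text
time: 6.7
eef_pos: [0.4405, 0.0646, 0.0834]
tcp_rot: [-0.707, 0.004, 0.707, 0.004]
contact_force: [0.8, 0.4, -1.8]
opening: 0.152
```

Run:
```python
from h import *
st()
```

```text
t 6.7 p [440.5  64.6  83.4] yaw -90.7 q [-0.08 -0.04  2.24  0.    0.95  1.5 ] F [ 0.8  0.4 -1.8] op 0.152 xaxis [-0.  0. -1.]
```

Call:
drive_tool([
  [0.15, 0, 0, 0, 0],
  [0, 0, 0, 0, 0],
  [0, 0, 0, 0, 0.6],
  [0, 0, 0, 0, 0.6],
  [0, 0, 0, 0, 0.6],
  [0, 0, 0, 0, 0.6],
  [-1, 0, 0, 0, 0.6],
  [-3, 0, 0, 0, 0.8],
  [-4, 0, 0, 0, 1],
  [-4, 0, 0, 0, 1],
])

```text
time: 7.7
eef_pos: [0.44, 0.0646, 0.2036]
tcp_rot: [-0.707, 0.004, 0.707, 0.004]
contact_force: [0.7, -0.6, 0.2]
opening: 0.998
```

Run:
```python
from h import *
st(); c=snap('top','top1'); d=snap('scene','scene1')
a=cv2.resize(d['frame'][95:255,160:340,::-1],None,fx=2.2,fy=2.2,interpolation=cv2.INTER_CUBIC)
b=cv2.resize(c['frame'][150:290,170:420,::-1],None,fx=3.2,fy=3.2,interpolation=cv2.INTER_CUBIC)
b=b[:,:]
W=np.zeros((600,800,3),np.uint8); 
b=cv2.resize(c['frame'][150:300,170:400,::-1],(800,522),interpolation=cv2.INTER_CUBIC); W[:522]=b; cv2.imwrite('pics/top1b.png',W[:522]); cv2.imwrite('pics/sc1.png',cv2.resize(d['frame'][90:290,120:360,::-1],(720,600),interpolation=cv2.INTER_CUBIC))
```

```text
t 7.7 p [440.   64.6 203.6] yaw -90.69 q [-0.08 -0.22  2.15 -0.    1.21  1.5 ] F [ 0.7 -0.6  0.2] op 0.998 xaxis [-0.001 -0.    -1.   ]
```

View pics/sc1.png

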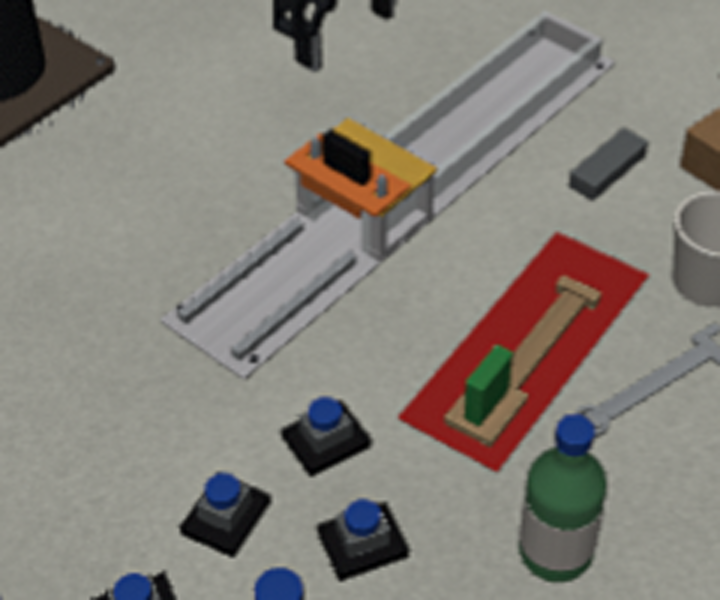

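The scene view shows the gauge hung square, with both pins projecting through the holes and the lip in front of the mouth. Next I'll write a carrier and stick detector for the top view.

```bash
cat >> h.py <<'E'
def carriers(c,zoff=0.):
    hsv=cv2.cvtColor(c['frame'],cv2.COLOR_RGB2HSV); m=cv2.inRange(hsv,(105,140,60),(130,255,255))
    n,l,s,ce=cv2.connectedComponentsWithStats(m); dark=(hsv[:,:,2]<62)&(hsv[:,:,1]<140); out=[]
    for i in range(1,n):
        if s[i][4]<40: continue
        P=pix2z(c,*ce[i],.044+zoff)
        if not(.35<P[0]<.85 and -.48<P[1]<.5): continue
        vv,uu=np.nonzero(dark); Q=np.array([pix2z(c,u,v,.012+zoff)[:2] for u,v in zip(uu,vv) if np.hypot(u-ce[i][0],v-ce[i][1])<36])*1000
        Q=Q[np.hypot(*(Q-P[:2]*1000).T)<48] if len(Q) else Q
        if len(Q)<30: print('loose?',np.round(P[:2]*1000)); continue
        (cx,cy),(w,h),a=cv2.minAreaRect(Q.astype(np.float32)); a=a if w>h else a+90
        print('carrier cap',np.round(P[:2]*1000,1),'base',round(cx,1),round(cy,1),'size',round(w),round(h),'long yaw',round(a%180,1),'n',len(Q)); out.append(P)
    return out
def stick(c,z0=.003):
    hsv=cv2.cvtColor(c['frame'],cv2.COLOR_RGB2HSV)
    g=cv2.inRange(hsv,(55,150,60),(70,255,255)); n,l,s,ce=cv2.connectedComponentsWithStats(g)
    for i in range(1,n):
        if s[i][4]>60: print('green',s[i].tolist(),np.round(pix2z(c,*ce[i],z0+.06)*1000,1))
    w=cv2.inRange(hsv,(8,50,60),(20,170,255)); n,l,s,ce=cv2.connectedComponentsWithStats(w)
    for i in range(1,n):
        if s[i][4]>100:
            vv,uu=np.nonzero(l==i); Q=np.array([pix2z(c,u,v,z0+.01)[:2] for u,v in zip(uu,vv)])*1000
            print('wood',s[i].tolist(),cv2.minAreaRect(Q.astype(np.float32)))
E
python3 - <<'E'
from h import *
c=load('top1'); carriers(c); stick(c)
E
```

```text
carrier cap [ 845.  -115.8] base 826.3 -110.9 size 59 56 long yaw 79.0 n 118
carrier cap [ 676.4 -195.1] base 675.6 -195.1 size 59 49 long yaw 61.2 n 237
loose? [ 652. -267.]
carrier cap [ 588.7 -137.2] base 588.0 -137.2 size 59 50 long yaw 71.6 n 254
carrier cap [ 587.5 -351.6] base 586.9 -350.5 size 61 51 long yaw 63.6 n 262
carrier cap [ 576.4 -244.2] base 575.8 -243.3 size 48 60 long yaw 102.2 n 245
loose? [ 492. -416.]
green [246, 171, 18, 8, 106] [673.1 -30.7  63. ]
wood [97, 158, 31, 35, 704] ((695.5270385742188, 369.1564636230469), (76.54796600341797, 93.67940521240234), 80.43840026855469)
wood [195, 172, 71, 21, 578] ((669.0806274414062, 36.92253875732422), (45.92502975463867, 193.91709899902344), 3.3806750774383545)
wood [173, 247, 49, 19, 636] ((466.6778869628906, 128.1291046142578), (128.90777587890625, 46.3797492980957), 85.48126220703125)
```

Run:
```python
from h import *
plan((.588,-.1372,.09,-18.4,.75,3.5),(None,None,.0165,None,.75,2.5))
print('lift/place'); plan((None,None,.07,None,0,4),(.4391,-.0257,.07,-.9,0,4),(None,None,.0225,None,0,2),start=(.588,-.1372,.0165,-18.4))
```

```text
[[1.33,2.22,-1.62,-8.03,0.75],[1.33,2.42,-1.3,-8.03,0.75],[1.33,2.58,-0.94,-8.03,0.75],[1.33,2.69,-0.57,-8.03,0.75],[1.33,2.74,-0.19,-8.03,0.75],[1.33,2.74,0.19,-8.03,0.75],[1.33,2.69,0.57,-8.03,0.75],[1.33,2.58,0.94,-8.03,0.75],[1.33,2.42,1.29,-8.03,0.75]]
-- [ 0.588  -0.1372  0.09  ] -18.4
[[2.45,0.0,0.0,-0.0,0.75],[2.45,0.0,0.0,-0.0,0.75],[2.45,0.0,0.0,-0.0,0.75]]
-- [ 0.588  -0.1372  0.0165] -18.4
lift/place
[[-2.68,0.0,0.0,-0.0,0],[-2.68,0.0,0.0,-0.0,0]]
-- [ 0.588  -0.1372  0.07  ] -18.4
[[-0.0,-3.53,-1.18,-3.5,0],[-0.0,-3.45,-1.39,-3.5,0],[-0.0,-3.36,-1.6,-3.5,0],[-0.0,-3.26,-1.8,-3.5,0],[-0.0,-3.14,-1.99,-3.5,0]]
-- [ 0.4391 -0.0257  0.07  ] -0.9
[[1.58,0.0,0.0,-0.0,0],[1.58,0.0,0.0,-0.0,0],[1.58,0.0,0.0,-0.0,0]]
-- [ 0.4391 -0.0257  0.0225] -0.9
```

Call:
drive_tool([
  [1.33, 2.22, -1.62, -8.03, 0.75],
  [1.33, 2.42, -1.3, -8.03, 0.75],
  [1.33, 2.58, -0.94, -8.03, 0.75],
  [1.33, 2.69, -0.57, -8.03, 0.75],
  [1.33, 2.74, -0.19, -8.03, 0.75],
  [1.33, 2.74, 0.19, -8.03, 0.75],
  [1.33, 2.69, 0.57, -8.03, 0.75],
  [1.33, 2.58, 0.94, -8.03, 0.75],
  [1.33, 2.42, 1.29, -8.03, 0.75],
  [0, 0, 0, 0, 0.75],
], force=40)

```text
time: 8.8
eef_pos: [0.5839, -0.1388, 0.08]
tcp_rot: [-0.573, -0.414, 0.574, -0.412]
contact_force: [-0.7, 0.6, -0.3]
opening: 0.749
```

Call:
drive_tool([
  [2.45, 0, 0, 0, 0.75],
  [2.45, 0, 0, 0, 0.75],
  [2.4, 0, 0, 0, 0.75],
  [0, 0, 0, 0, 0.75],
  [0, 0, 0, 0, 0],
  [0, 0, 0, 0, 0],
  [0, 0, 0, 0, 0],
  [0, 0, 0, 0, 0],
  [0, 0, 0, 0, 0],
])

```text
time: 9.7
eef_pos: [0.5858, -0.1374, 0.012]
tcp_rot: [0.575, 0.412, -0.573, 0.415]
contact_force: [-0.1, 1.0, 6.1]
opening: 0.34
```

Run:
```python
from h import *
st();plan((None,None,.07,None,0,4),(.4391,-.0257,.07,-.9,0,4),(None,None,.0225,None,0,2))
c=snap('wrist','w4'); cv2.imwrite('pics/w4b.png',c['frame'][:,:,::-1])
```

```text
t 9.7 p [ 585.8 -137.4   12. ] yaw -18.44 q [-0.4   0.4   1.88  0.    0.86 -0.08] F [-0.1  1.   6.1] op 0.34 xaxis [ 0.004 -0.001 -1.   ]
[[-2.9,0.0,0.0,-0.0,0],[-2.9,0.0,0.0,-0.0,0]]
-- [ 0.5858 -0.1374  0.07  ] -18.44
[[-0.0,-3.49,-1.19,-3.51,0],[-0.0,-3.41,-1.4,-3.51,0],[-0.0,-3.32,-1.61,-3.51,0],[-0.0,-3.21,-1.81,-3.51,0],[-0.0,-3.1,-2.0,-3.51,0]]
-- [ 0.4391 -0.0257  0.07  ] -0.9
[[1.58,0.0,0.0,-0.0,0],[1.58,0.0,0.0,-0.0,0],[1.58,0.0,0.0,-0.0,0]]
-- [ 0.4391 -0.0257  0.0225] -0.9
```

View pics/w4b.png

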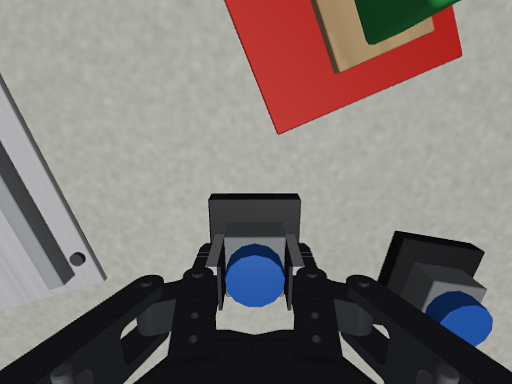

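The carrier is squarely gripped by its nest block. I'll lift it and carry it to the lane.

Call:
drive_tool([
  [-2.9, 0, 0, 0, 0],
  [-2.9, 0, 0, 0, 0],
  [0, -3.49, -1.19, -3.51, 0],
  [0, -3.41, -1.4, -3.51, 0],
  [0, -3.32, -1.61, -3.51, 0],
  [0, -3.21, -1.81, -3.51, 0],
  [0, -3.1, -2.0, -3.51, 0],
  [0, 0, 0, 0, 0],
  [0, 0, 0, 0, 0],
  [0, 0, 0, 0, 0],
])

```text
time: 10.75
eef_pos: [0.4384, -0.0258, 0.0681]
tcp_rot: [0.504, 0.495, -0.504, 0.497]
contact_force: [0.4, -0.6, -1.0]
opening: 0.342
```

Run:
```python
from h import *
st();plan((.4391,-.0257,.0190,-.9,0,1.5))
c=snap('wrist','w5'); cv2.imwrite('pics/w5b.png',cv2.resize(c['frame'][:,:,::-1],(640,480),interpolation=cv2.INTER_CUBIC))
```

```text
t 10.75 p [438.4 -25.8  68.1] yaw -0.91 q [-0.29 -0.03  2.26 -0.    0.91 -0.27] F [ 0.4 -0.6 -1. ] op 0.342 xaxis [ 0.002 -0.001 -1.   ]
[[1.23,0.02,-0.0,-0.0,0],[1.23,0.02,-0.0,-0.0,0],[1.23,0.02,-0.0,-0.0,0],[1.23,0.02,-0.0,-0.0,0]]
-- [ 0.4391 -0.0257  0.019 ] -0.9
```

View pics/w5b.png

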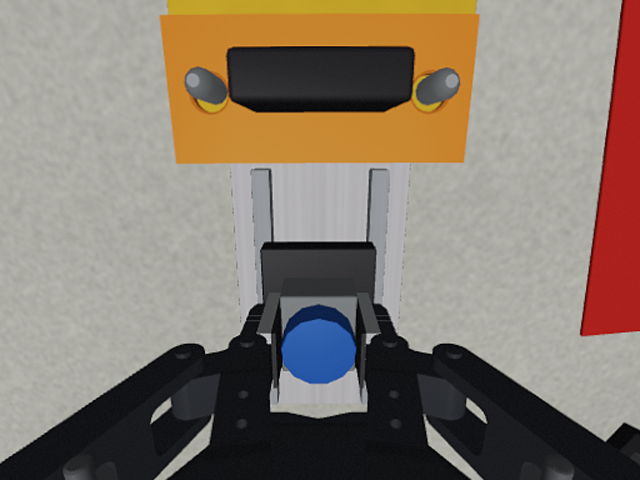

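The view shows rail tops at columns 251–271 and 370–389 (row 170), and the carrier base edges at 261 and 376 (row 245). It's nearly centred; I'll check by projection.

Run:
```python
from h import *
c=load('w5'); g=lambda u,v,z: pix2z(c,(u+.5)/1.25-.5,(v+.5)/1.25-.5,z)
for u in (251,271,370,389): print(u,np.round(g(u,172,.017)*1000,1))
zb=.0681; 
for u in (261,376): print('base top front',np.round(g(u,248,zb)*1000,1))
```

```text
251 [403.3  30.9  17. ]
271 [414.2  30.7  17. ]
370 [468.1  29.8  17. ]
389 [478.5  29.6  17. ]
base top front [414.9   3.1  68.1]
base top front [464.    2.2  68.1]
```

Call:
drive_tool([
  [1.2, 0.11, 0, 0, 0],
  [1.2, 0, 0, 0, 0],
  [1.2, 0, 0, 0, 0],
  [1.0, 0, 0, 0, 0],
  [0.3, 0, 0, 0, 0],
  [0, 0, 0, 0, 0],
  [0, 0, 0, 0, 0],
])

```text
time: 11.5
eef_pos: [0.4383, -0.0252, 0.018]
tcp_rot: [-0.504, -0.496, 0.504, -0.496]
contact_force: [-0.5, -0.4, -0.8]
opening: 0.339
```

Run:
```python
from h import *
st()
```

```text
t 11.5 p [438.3 -25.2  18. ] yaw -0.88 q [-0.29  0.07  2.27  0.    0.8  -0.27] F [-0.5 -0.4 -0.8] op 0.339 xaxis [-0.  0. -1.]
```

Call:
drive_tool([
  [0.05, 0, 0, 0, 0],
  [0, 0, 0, 0, 0.55],
  [0, 0, 0, 0, 0.55],
  [0, 0, 0, 0, 0.55],
  [-1, 0, 0, 0, 0.6],
  [-3, 0, 0, 0, 0.75],
  [-4, 0, 0, 0, 0.75],
  [0, 0, 0, 0, 0.75],
])

```text
time: 12.3
eef_pos: [0.4427, -0.0264, 0.1042]
tcp_rot: [0.506, 0.492, -0.502, 0.5]
contact_force: [0.7, -0.4, -0.2]
opening: 0.747
```

Run:
```python
from h import *
st(); c=snap('top','top2'); carriers(c,0); stick(c)
plan((.577,-.243,.09,12,.75,4.5),(None,None,.0165,None,.75,2.5))
```

```text
t 12.3 p [442.7 -26.4 104.2] yaw -0.86 q [-0.29 -0.09  2.24  0.    0.98 -0.27] F [ 0.7 -0.4 -0.2] op 0.747 xaxis [ 0.012 -0.004 -1.   ]
carrier cap [ 844.8 -115.7] base 826.3 -110.9 size 59 56 long yaw 79.0 n 119
carrier cap [ 676.7 -195.2] base 675.9 -194.6 size 58 49 long yaw 61.2 n 237
loose? [ 652. -266.]
carrier cap [ 587.4 -351.7] base 586.9 -350.5 size 61 51 long yaw 63.6 n 258
carrier cap [ 576.4 -244.3] base 575.5 -243.4 size 49 60 long yaw 102.2 n 252
loose? [ 492. -416.]
green [246, 171, 18, 8, 105] [673.2 -30.5  63. ]
wood [96, 158, 32, 35, 705] ((695.5260009765625, 369.1502685546875), (76.53536987304688, 93.67940521240234), 80.43840026855469)
wood [194, 172, 72, 21, 577] ((669.1229858398438, 37.450111389160156), (45.912288665771484, 194.96229553222656), 3.28117299079895)
wood [234, 247, 43, 23, 460] ((457.7066650390625, -27.604618072509766), (111.81205749511719, 41.88389587402344), 73.01258087158203)
[[0.2,2.32,3.58,-2.14,0.75],[0.2,2.19,3.67,-2.14,0.75],[0.2,2.05,3.75,-2.14,0.75],[0.2,1.91,3.82,-2.14,0.75],[0.2,1.76,3.89,-2.14,0.75],[0.2,1.61,3.95,-2.14,0.75]]
-- [ 0.577 -0.243  0.09 ] 12.0
[[2.45,0.0,0.0,-0.0,0.75],[2.45,0.0,0.0,-0.0,0.75],[2.45,0.0,0.0,-0.0,0.75]]
-- [ 0.577  -0.243   0.0165] 12.0
```

Call:
drive_tool([
  [0.2, 2.32, 3.58, -2.14, 0.75],
  [0.2, 2.19, 3.67, -2.14, 0.75],
  [0.2, 2.05, 3.75, -2.14, 0.75],
  [0.2, 1.91, 3.82, -2.14, 0.75],
  [0.2, 1.76, 3.89, -2.14, 0.75],
  [0.2, 1.61, 3.95, -2.14, 0.75],
  [0, 0, 0, 0, 0.75],
  [2.5, 0, 0, 0, 0.75],
  [2.5, 0, 0, 0, 0.75],
])

```text
time: 13.25
eef_pos: [0.5741, -0.2423, 0.035]
tcp_rot: [0.445, 0.549, -0.445, 0.549]
contact_force: [-0.7, 0.0, -0.4]
opening: 0.75
```

Run:
```python
from h import *
st(); plan((.577,-.243,.014,12,.75,1.5))
```

```text
t 13.25 p [ 574.1 -242.3   35. ] yaw 11.92 q [-0.56  0.4   1.82  0.    0.92 -0.77] F [-0.7  0.  -0.4] op 0.75 xaxis [ 0.  0. -1.]
[[1.05,0.14,0.07,-0.04,0.75],[1.05,0.14,0.07,-0.04,0.75]]
-- [ 0.577 -0.243  0.014] 12.0
```

Call:
drive_tool([
  [1.05, 0.14, 0, 0, 0.75],
  [1.05, 0.14, 0, 0, 0.75],
  [0, 0, 0, 0, 0.75],
  [0, 0, 0, 0, 0],
  [0, 0, 0, 0, 0],
  [0, 0, 0, 0, 0],
  [0, 0, 0, 0, 0],
  [0, 0, 0, 0, 0],
])

```text
time: 14.05
eef_pos: [0.578, -0.2423, 0.0164]
tcp_rot: [0.445, 0.548, -0.445, 0.55]
contact_force: [0.5, 0.9, 5.8]
opening: 0.341
```

Run:
```python
from h import *
st(); plan((None,None,.075,None,0,4),(.4384,-.0905,.075,-.9,0,4),(None,None,.0195,None,0,1.5))
```

```text
t 14.05 p [ 578.  -242.3   16.4] yaw 11.97 q [-0.56  0.43  1.82  0.    0.89 -0.77] F [0.5 0.9 5.8] op 0.341 xaxis [ 0.002 -0.001 -1.   ]
[[-2.93,0.0,0.0,-0.0,0],[-2.93,0.0,0.0,-0.0,0]]
-- [ 0.578  -0.2423  0.075 ] 11.97
[[-0.0,-1.75,-2.96,2.14,0],[-0.0,-1.86,-2.89,2.14,0],[-0.0,-1.97,-2.82,2.14,0],[-0.0,-2.07,-2.74,2.14,0],[-0.0,-2.17,-2.66,2.14,0],[-0.0,-2.27,-2.58,2.14,0]]
-- [ 0.4384 -0.0905  0.075 ] -0.9
[[1.39,0.0,0.0,-0.0,0],[1.39,0.0,0.0,-0.0,0],[1.39,0.0,0.0,-0.0,0],[1.39,0.0,0.0,-0.0,0]]
-- [ 0.4384 -0.0905  0.0195] -0.9
```

Call:
drive_tool([
  [-2.93, 0, 0, 0, 0],
  [-2.93, 0, 0, 0, 0],
  [0, -1.75, -2.96, 2.14, 0],
  [0, -1.86, -2.89, 2.14, 0],
  [0, -1.97, -2.82, 2.14, 0],
  [0, -2.07, -2.74, 2.14, 0],
  [0, -2.17, -2.66, 2.14, 0],
  [0, -2.27, -2.58, 2.14, 0],
  [0, 0, 0, 0, 0],
  [0, 0, 0, 0, 0],
])

```text
time: 15.05
eef_pos: [0.4369, -0.0895, 0.073]
tcp_rot: [-0.503, -0.496, 0.504, -0.496]
contact_force: [0.3, -0.6, -1.4]
opening: 0.34
```

Run:
```python
from h import *
st();plan((.4384,-.0905,.0225,-.9,0,1.5))
```

```text
t 15.05 p [436.9 -89.5  73. ] yaw -0.81 q [-0.43 -0.02  2.24 -0.    0.93 -0.42] F [ 0.3 -0.6 -1.4] op 0.34 xaxis [-0. -0. -1.]
[[1.26,0.04,0.03,0.02,0],[1.26,0.04,0.03,0.02,0],[1.26,0.04,0.03,0.02,0],[1.26,0.04,0.03,0.02,0]]
-- [ 0.4384 -0.0905  0.0225] -0.9
```

Call:
drive_tool([
  [1.26, 0.04, 0.03, 0, 0],
  [1.26, 0.04, 0.03, 0, 0],
  [1.26, 0.04, 0.03, 0, 0],
  [1.2, 0.04, 0.03, 0, 0],
  [0, 0, 0, 0, 0],
  [0, 0, 0, 0, 0],
])

```text
time: 15.65
eef_pos: [0.4386, -0.0912, 0.0226]
tcp_rot: [-0.504, -0.497, 0.504, -0.495]
contact_force: [-0.0, 0.2, -1.6]
opening: 0.338
```

Run:
```python
from h import *
st()
```

```text
t 15.65 p [438.6 -91.2  22.6] yaw -0.89 q [-0.43  0.08  2.25 -0.    0.81 -0.42] F [-0.   0.2 -1.6] op 0.338 xaxis [-0.002  0.001 -1.   ]
```

Call:
drive_tool([
  [0.1, 0, 0, 0, 0],
  [0, 0, 0, 0, 0.55],
  [0, 0, 0, 0, 0.55],
  [0, 0, 0, 0, 0.55],
  [-1, 0, 0, 0, 0.6],
  [-3, 0, 0, 0, 0.75],
  [-4, 0, 0, 0, 0.75],
  [0, 0, 0, 0, 0.75],
  [0, 0, 0, 0, 0.75],
])

```text
time: 16.55
eef_pos: [0.4401, -0.0916, 0.1045]
tcp_rot: [0.504, 0.495, -0.503, 0.498]
contact_force: [0.0, 0.1, -0.3]
opening: 0.749
```

Run:
```python
from h import *
st(); c=snap('top','top3'); carriers(c,0); stick(c)
w=snap('wrist','w6'); cv2.imwrite('pics/w6b.png',cv2.resize(w['frame'][:,:,::-1],(640,480)))
plan((.673,-.030,.12,3.3,.75,4.5),(None,None,.026,None,.75,2.5))
```

```text
t 16.55 p [440.1 -91.6 104.5] yaw -0.87 q [-0.43 -0.07  2.22 -0.    0.99 -0.42] F [ 0.   0.1 -0.3] op 0.749 xaxis [ 0.004 -0.002 -1.   ]
carrier cap [ 844.8 -115.7] base 823.9 -110.9 size 62 53 long yaw 67.3 n 117
carrier cap [ 676.4 -195.1] base 675.9 -194.6 size 58 49 long yaw 61.2 n 236
loose? [ 652. -266.]
carrier cap [ 587.5 -351.6] base 586.9 -350.5 size 61 51 long yaw 63.6 n 263
loose? [ 492. -416.]
carrier cap [442.4 -20.1] base 436.5 -31.1 size 75 79 long yaw 112.1 n 531
green [246, 171, 18, 8, 103] [673.3 -30.5  63. ]
wood [96, 158, 32, 35, 706] ((695.642822265625, 369.0658874511719), (76.54361724853516, 93.82174682617188), 80.54942321777344)
wood [195, 172, 71, 21, 575] ((669.1278686523438, 36.857452392578125), (45.70170211791992, 193.78428649902344), 3.4834792613983154)
wood [272, 244, 42, 29, 467] ((457.6541748046875, -126.90274047851562), (111.69243621826172, 42.76139831542969), 66.12249755859375)
[[-0.3,3.9,-1.07,-0.7,0.75],[-0.3,3.91,-1.03,-0.7,0.75],[-0.3,3.92,-0.98,-0.7,0.75],[-0.3,3.93,-0.93,-0.7,0.75],[-0.3,3.94,-0.88,-0.7,0.75],[-0.3,3.95,-0.84,-0.7,0.75]]
-- [ 0.673 -0.03   0.12 ] 3.3
[[2.35,0.0,0.0,-0.0,0.75],[2.35,0.0,0.0,-0.0,0.75],[2.35,0.0,0.0,-0.0,0.75],[2.35,0.0,0.0,-0.0,0.75]]
-- [ 0.673 -0.03   0.026] 3.3
```

View pics/w6b.png

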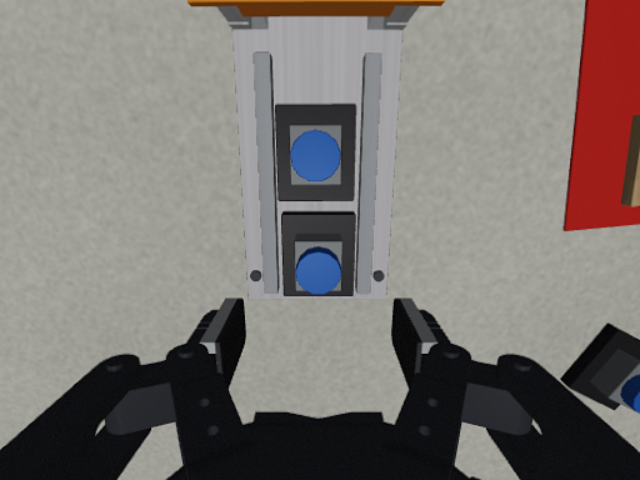

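Both carriers sit flat and straight between the rails, in a row from (316,155) to (318,270). Now the stick.

Call:
drive_tool([
  [-0.3, 3.9, -1.07, -0.7, 0.75],
  [-0.3, 3.91, -1.03, -0.7, 0.75],
  [-0.3, 3.92, -0.98, -0.7, 0.75],
  [-0.3, 3.93, -0.93, -0.7, 0.75],
  [-0.3, 3.94, -0.88, -0.7, 0.75],
  [-0.3, 3.95, -0.84, -0.7, 0.75],
  [0, 0, 0, 0, 0.75],
  [0, 0, 0, 0, 0.75],
  [1.5, 0, 0, 0, 0.75],
  [0, 0, 0, 0, 0.75],
])

```text
time: 17.65
eef_pos: [0.6704, -0.0302, 0.1018]
tcp_rot: [0.484, 0.516, -0.487, 0.512]
contact_force: [0.3, 1.5, -0.4]
opening: 0.751
```

Run:
```python
from h import *
st(); plan((.673,-.030,.026,3.4,.75,2.5))
```

```text
t 17.65 p [670.4 -30.2 101.8] yaw 3.29 q [-0.2   0.41  1.67 -0.    1.07 -0.25] F [ 0.3  1.5 -0.4] op 0.751 xaxis [-0.007  0.001 -1.   ]
[[1.89,0.06,-0.0,-0.03,0.75],[1.89,0.06,-0.0,-0.03,0.75],[1.89,0.06,-0.0,-0.03,0.75],[1.89,0.06,-0.0,-0.03,0.75]]
-- [ 0.673 -0.03   0.026] 3.4
```

Call:
drive_tool([
  [1.9, 0.06, 0, 0, 0.75],
  [1.9, 0.06, 0, 0, 0.75],
  [1.9, 0.06, 0, 0, 0.75],
  [1.9, 0.06, 0, 0, 0.75],
  [0, 0, 0, 0, 0.75],
  [0, 0, 0, 0, 0],
  [0, 0, 0, 0, 0],
  [0, 0, 0, 0, 0],
  [0, 0, 0, 0, 0],
  [0, 0, 0, 0, 0],
], force=80)

```text
time: 18.65
eef_pos: [0.6771, -0.0304, 0.0312]
tcp_rot: [0.486, 0.513, -0.485, 0.515]
contact_force: [-0.6, 0.0, 3.1]
opening: 0.201
```

Run:
```python
from h import *
st(); p,M,y,s=pose(); dz=p[2]-.003
print('TCP-underside',dz)
# behind lane: tip at station y -225 => handle -390
O=np.array([.4409,.0863]);ps=np.radians(-.9); S=lambda x,y:O+[x*np.cos(ps)-y*np.sin(ps),x*np.sin(ps)+y*np.cos(ps)]
print(S(0,-390),S(0,-105))
a=S(0,-392)
plan((None,None,.09,None,0,3),(a[0],a[1],.09,-.9,0,4.5),(None,None,dz+.012,None,0,2))
```

```text
t 18.65 p [677.1 -30.4  31.2] yaw 3.33 q [-0.19  0.5   1.68 -0.    0.95 -0.25] F [-0.6  0.   3.1] op 0.201 xaxis [ 0.003 -0.001 -1.   ]
TCP-underside 0.028241078399560995
[  -5.68495375 -389.86558667] [  -1.20836832 -104.90074641]
[[-2.94,0.0,0.0,-0.0,0],[-2.94,0.0,0.0,-0.0,0]]
-- [ 0.6771 -0.0304  0.09  ] 3.33
[[-0.0,-0.33,4.49,0.0,0],[-0.0,-0.33,4.49,0.0,0],[-0.0,-0.33,4.49,0.0,0],[-0.0,-0.33,4.49,0.0,0],[-0.0,-0.33,4.49,0.0,0],[-0.0,-0.33,4.49,0.0,0],[-0.0,-0.33,4.49,0.0,0],[-0.0,-0.33,4.49,0.0,0],[-0.0,-0.33,4.49,0.0,0],[-0.0,-0.33,4.49,0.0,0]]
[[-0.0,-0.33,4.49,0.0,0],[-0.0,-0.33,4.49,0.0,0],[-0.0,-0.33,4.49,0.0,0],[-0.0,-0.33,4.49,0.0,0],[-0.0,-0.33,4.49,0.0,0],[-0.0,-0.33,4.49,0.0,0],[-0.0,-0.33,4.49,0.0,0],[-0.0,-0.33,4.49,0.0,0],[-0.0,-0.33,4.49,0.0,0],[-0.0,-0.33,4.49,0.0,0]]
[[-0.0,-0.33,4.49,0.0,0],[-0.0,-0.33,4.49,0.0,0],[-0.0,-0.33,4.49,0.0,0],[-0.0,-0.33,4.49,0.0,0],[-0.0,-0.33,4.49,0.0,0],[-0.0,-0.33,4.49,0.0,0],[-0.0,-0.33,4.49,0.0,0],[-0.0,-0.33,4.49,0.0,0],[-0.0,-0.33,4.49,0.0,0],[-0.0,-0.33,4.49,0.0,0]]
[[-0.0,-0.33,4.49,0.0,0],[-0.0,-0.33,4.49,0.0,0],[-0.0,-0.33,
[... 28229 characters left out ...]
0,-0.0,4.5,0.0,0],[-0.0,-0.0,4.5,0.0,0],[-0.0,-0.0,4.5,0.0,0],[-0.0,-0.0,4.5,0.0,0],[-0.0,-0.0,4.5,0.0,0]]
[[-0.0,-0.0,4.5,0.0,0],[-0.0,-0.0,4.5,0.0,0],[-0.0,-0.0,4.5,0.0,0],[-0.0,-0.0,4.5,0.0,0],[-0.0,-0.0,4.5,0.0,0],[-0.0,-0.0,4.5,0.0,0],[-0.0,-0.0,4.5,0.0,0],[-0.0,-0.0,4.5,0.0,0],[-0.0,-0.0,4.5,0.0,0],[-0.0,-0.0,4.5,0.0,0]]
[[-0.0,-0.0,4.5,0.0,0],[-0.0,-0.0,4.5,0.0,0],[-0.0,-0.0,4.5,0.0,0],[-0.0,-0.0,4.5,0.0,0],[-0.0,-0.0,4.5,0.0,0],[-0.0,-0.0,4.5,0.0,0],[-0.0,-0.0,4.5,0.0,0],[-0.0,-0.0,4.5,0.0,0],[-0.0,-0.0,4.5,0.0,0]]
-- [-5.716400e+00 -3.918653e+02  9.000000e-02] -0.9
[[1.66,0.0,0.0,-0.0,0],[1.66,0.0,0.0,-0.0,0],[1.66,0.0,0.0,-0.0,0]]
-- [-5.716400e+00 -3.918653e+02  4.020000e-02] -0.9
```

```bash
cat >> h.py <<'E'
O=np.array([.4409,.0863]);ps=np.radians(-.9)
S=lambda x,y:O+np.array([x*np.cos(ps)-y*np.sin(ps),x*np.sin(ps)+y*np.cos(ps)])*1e-3
E
python3 - <<'E'
from h import *
p,M,y,s=pose(); a=S(0,-392); print(a,S(0,-105))
assert abs(a[0])<1
plan((None,None,.095,None,0,3.3),(a[0],a[1],.095,-.9,0,4.2),(None,None,.0282+.009,None,0,2))
E
```

```text
[ 0.43474273 -0.30565164] [ 0.43925073 -0.01868705]
[[-3.19,0.0,0.0,-0.0,0],[-3.19,0.0,0.0,-0.0,0]]
-- [ 0.6771 -0.0304  0.095 ] 3.33
[[-0.0,-2.87,2.9,0.47,0],[-0.0,-2.84,2.92,0.47,0],[-0.0,-2.82,2.94,0.47,0],[-0.0,-2.79,2.97,0.47,0],[-0.0,-2.77,2.99,0.47,0],[-0.0,-2.75,3.01,0.47,0],[-0.0,-2.72,3.03,0.47,0],[-0.0,-2.7,3.06,0.47,0],[-0.0,-2.67,3.08,0.47,0]]
-- [ 0.4347 -0.3057  0.095 ] -0.9
[[1.93,0.0,0.0,-0.0,0],[1.93,0.0,0.0,-0.0,0],[1.93,0.0,0.0,-0.0,0]]
-- [ 0.4347 -0.3057  0.0372] -0.9
```

Call:
drive_tool([
  [-1.2, 0, 0, 0, 0],
  [-2.6, 0, 0, 0, 0],
  [-2.6, 0, 0, 0, 0],
  [0, -2.87, 2.9, 0.47, 0],
  [0, -2.84, 2.92, 0.47, 0],
  [0, -2.82, 2.94, 0.47, 0],
  [0, -2.79, 2.97, 0.47, 0],
  [0, -2.77, 2.99, 0.47, 0],
  [0, -2.75, 3.01, 0.47, 0],
  [0, -2.72, 3.03, 0.47, 0],
])

```text
time: 19.65
eef_pos: [0.4861, -0.245, 0.0939]
tcp_rot: [0.5, 0.5, -0.5, 0.5]
contact_force: [0.4, -0.5, -1.4]
opening: 0.195
```

Call:
drive_tool([
  [0, -2.7, 3.06, 0.47, 0],
  [0, -2.67, 3.08, 0.47, 0],
  [0, 0, 0, 0, 0],
  [0, 0, 0, 0, 0],
  [0, 0, 0, 0, 0],
])

```text
time: 20.15
eef_pos: [0.4339, -0.3047, 0.0937]
tcp_rot: [0.504, 0.496, -0.504, 0.496]
contact_force: [-0.2, 0.6, -0.8]
opening: 0.199
```

Run:
```python
from h import *
st(); a=S(0,-392); plan((a[0],a[1],.0372,-.9,0,1.5))
w=snap('wrist','w7'); cv2.imwrite('pics/w7b.png',cv2.resize(w['frame'][:,:,::-1],(640,480)))
```

```text
t 20.15 p [ 433.9 -304.7   93.7] yaw -0.88 q [-0.8   0.13  2.03  0.    0.98 -0.79] F [-0.2  0.6 -0.8] op 0.199 xaxis [ 0.  0. -1.]
[[1.41,0.02,0.02,0.01,0],[1.41,0.02,0.02,0.01,0],[1.41,0.02,0.02,0.01,0],[1.41,0.02,0.02,0.01,0]]
-- [ 0.4347 -0.3057  0.0372] -0.9
```

View pics/w7b.png

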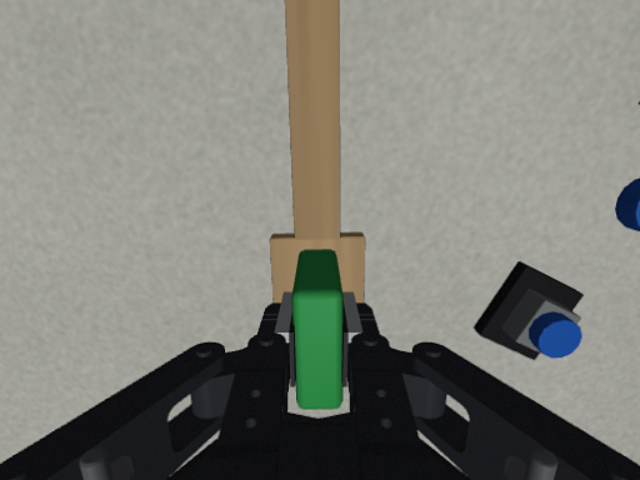

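The stick is held straight, with the blade along the lane direction and the heel and handle centred in the grip. I'll lower it behind the lane, then push slowly.

Call:
drive_tool([
  [1.4, 0.1, 0, 0, 0],
  [1.4, 0.05, 0, 0, 0],
  [1.4, 0, 0, 0, 0],
  [1.4, 0, 0, 0, 0],
  [0, 0, 0, 0, 0],
  [0, 0, 0, 0, 0],
  [0, 0, 0, 0, 0],
])

```text
time: 20.9
eef_pos: [0.4355, -0.3059, 0.0381]
tcp_rot: [-0.504, -0.496, 0.504, -0.496]
contact_force: [-0.0, -1.0, -1.1]
opening: 0.2
```

Run:
```python
from h import *
st(); a=S(0,-105); plan((a[0],a[1],.0372,-.9,0,2))
```

```text
t 20.9 p [ 435.5 -305.9   38.1] yaw -0.91 q [-0.8   0.22  2.05  0.    0.87 -0.79] F [-0.  -1.  -1.1] op 0.2 xaxis [ 0.001 -0.001 -1.   ]
[[0.01,-0.01,-1.92,-0.0,0],[0.01,-0.01,-1.92,-0.0,0],[0.01,-0.01,-1.92,-0.0,0],[0.01,-0.01,-1.92,-0.0,0],[0.01,-0.01,-1.92,-0.0,0],[0.01,-0.01,-1.92,-0.0,0],[0.01,-0.01,-1.92,-0.0,0],[0.01,-0.01,-1.92,-0.0,0],[0.01,-0.01,-1.92,-0.0,0],[0.01,-0.01,-1.92,-0.0,0]]
[[0.01,-0.0,-1.92,-0.0,0],[0.01,-0.0,-1.92,-0.0,0],[0.01,-0.0,-1.92,-0.0,0],[0.01,-0.0,-1.92,-0.0,0],[0.01,-0.0,-1.92,-0.0,0]]
-- [ 0.4393 -0.0187  0.0372] -0.9
```

Call:
drive_tool([
  [0, 0, -0.8, 0, 0],
  [0, 0, -1.2, 0, 0],
  [0, 0, -1.5, 0, 0],
  [0, 0, -1.5, 0, 0],
  [0, 0, -1.5, 0, 0],
  [0, 0, -1.5, 0, 0],
  [0, 0, -1.5, 0, 0],
  [0, 0, -1.5, 0, 0],
  [0, 0, -1.5, 0, 0],
  [0, 0, -1.5, 0, 0],
])

```text
time: 21.9
eef_pos: [0.4372, -0.1642, 0.0376]
tcp_rot: [-0.504, -0.496, 0.504, -0.496]
contact_force: [-0.1, -1.8, 0.1]
opening: 0.202
```

Run:
```python
from h import *
st(); c=snap('scene','scene2'); cv2.imwrite('pics/sc2.png',cv2.resize(c['frame'][90:290,120:360,::-1],(720,600),interpolation=cv2.INTER_CUBIC))
a=S(0,-105); plan((a[0],a[1],.0372,-.9,0,1.5))
```

```text
t 21.9 p [ 437.2 -164.2   37.6] yaw -0.9 q [-0.58  0.09  2.2  -0.    0.85 -0.56] F [-0.1 -1.8  0.1] op 0.202 xaxis [-0. -0. -1.]
[[-0.0,0.01,-1.43,0.0,0],[-0.0,0.01,-1.43,0.0,0],[-0.0,0.01,-1.43,0.0,0],[-0.0,0.01,-1.43,0.0,0],[-0.0,0.01,-1.43,0.0,0],[-0.0,0.01,-1.43,0.0,0],[-0.0,0.01,-1.43,0.0,0],[-0.0,0.01,-1.43,0.0,0],[-0.0,0.01,-1.43,0.0,0],[-0.0,0.01,-1.43,0.0,0]]
-- [ 0.4393 -0.0187  0.0372] -0.9
```

View pics/sc2.png

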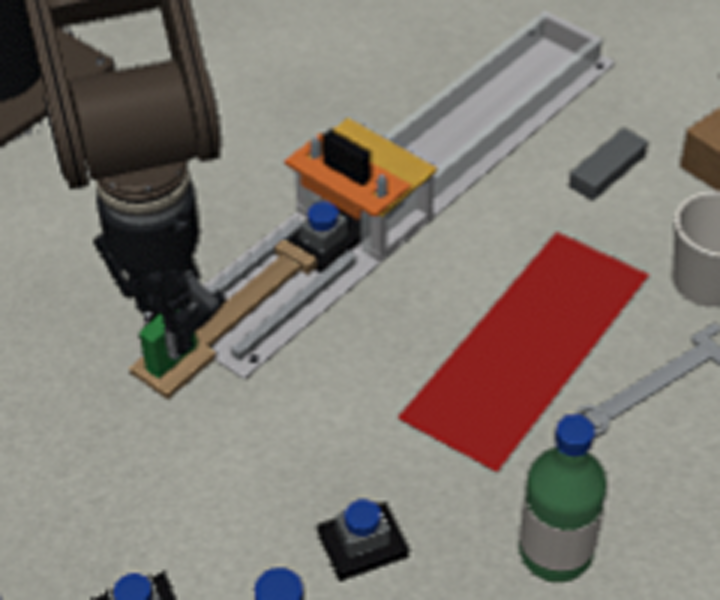

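The push goes as planned: the stick head is at (293,255), just behind the second carrier, and the first carrier is under the guard.

Call:
drive_tool([
  [0, 0, -1.5, 0, 0],
  [0, 0, -1.5, 0, 0],
  [0, 0, -1.5, 0, 0],
  [0, 0, -1.5, 0, 0],
  [0, 0, -1.5, 0, 0],
  [0, 0, -1.5, 0, 0],
  [0, 0, -1.5, 0, 0],
  [0, 0, -1.5, 0, 0],
  [0, 0, -1.5, 0, 0],
  [0, 0, -1, 0, 0],
])

```text
time: 22.95
eef_pos: [0.439, -0.019, 0.0374]
tcp_rot: [-0.504, -0.497, 0.504, -0.496]
contact_force: [-0.1, -2.4, -1.0]
opening: 0.196
```

Call:
drive_tool([
  [0, 0, -0.5, 0, 0],
  [0, 0, 0, 0, 0],
  [0, 0, 0, 0, 0],
  [0, 0, 0, 0, 0],
])

```text
time: 23.35
eef_pos: [0.4396, -0.0157, 0.0376]
tcp_rot: [0.504, 0.496, -0.504, 0.496]
contact_force: [0.4, 0.3, -1.1]
opening: 0.198
```

Run:
```python
from h import *
st(); c=snap('scene','scene3'); t=snap('top','top4'); 
hsv=cv2.cvtColor(c['frame'],cv2.COLOR_RGB2HSV); m=cv2.inRange(hsv,(105,140,60),(130,255,255)); n,l,s,ce=cv2.connectedComponentsWithStats(m)
for i in range(1,n):
    if s[i][4]>15:
        P=pix2z(c,*ce[i],.045); d=(P[:2]-O)*1000; R2=np.array([[np.cos(ps),np.sin(ps)],[-np.sin(ps),np.cos(ps)]]); print('px',ce[i].round(),'station',(R2@d).round(0),s[i][4])
```

```text
t 23.35 p [439.6 -15.7  37.6] yaw -0.95 q [-0.27  0.03  2.27  0.    0.84 -0.25] F [ 0.4  0.3 -1.1] op 0.198 xaxis [-0.  0. -1.]
px [443.  40.] station [179. 942.] 11444
px [496. 143.] station [544. 507.] 261
px [274. 124.] station [ -2. 152.] 56
px [262. 134.] station [ 1. 93.] 61
px [311. 235.] station [ 321. -114.] 132
px [240. 262.] station [ 242. -283.] 107
px [164. 287.] station [ 155. -440.] 118
px [212. 287.] station [ 237. -372.] 200
px [112. 293.] station [  81. -524.] 200
px [126. 378.] station [ 246. -626.] 158
```

Both carriers are out of the guard: caps at station y 93 and 152, rear face at about +63. I'll retract the stick and lay it back on the mat.

Call:
drive_tool([
  [0, 0, 1, 0, 0],
  [0, 0, 2.1, 0, 0],
  [0, 0, 2.1, 0, 0],
  [0, 0, 2.1, 0, 0],
  [0, 0, 2.1, 0, 0],
  [0, 0, 2.1, 0, 0],
  [0, 0, 2.1, 0, 0],
  [0, 0, 2.1, 0, 0],
  [0, 0, 2.1, 0, 0],
  [0, 0, 2, 0, 0],
])

```text
time: 24.45
eef_pos: [0.4362, -0.2153, 0.0377]
tcp_rot: [-0.504, -0.496, 0.504, -0.496]
contact_force: [-0.2, -0.0, -1.4]
opening: 0.197
```

Run:
```python
from h import *
st(); plan((None,None,.095,None,0,3),(.667,-.034,.095,3.33,0,4),(None,None,.0325,None,0,1.5));
```

```text
t 24.45 p [ 436.2 -215.3   37.7] yaw -0.96 q [-0.67  0.13  2.16 -0.    0.85 -0.65] F [-0.2 -0.  -1.4] op 0.197 xaxis [ 0. -0. -1.]
[[-2.87,0.0,0.0,-0.0,0],[-2.87,0.0,0.0,-0.0,0]]
-- [ 0.4362 -0.2153  0.095 ] -0.96
[[-0.0,2.85,-2.31,-0.54,0],[-0.0,2.87,-2.29,-0.54,0],[-0.0,2.89,-2.26,-0.54,0],[-0.0,2.91,-2.23,-0.54,0],[-0.0,2.93,-2.21,-0.54,0],[-0.0,2.95,-2.18,-0.54,0],[-0.0,2.97,-2.15,-0.54,0],[-0.0,2.99,-2.12,-0.54,0]]
-- [ 0.667 -0.034  0.095] 3.33
[[1.25,0.0,0.0,-0.0,0],[1.25,0.0,0.0,-0.0,0],[1.25,0.0,0.0,-0.0,0],[1.25,0.0,0.0,-0.0,0],[1.25,0.0,0.0,-0.0,0]]
-- [ 0.667  -0.034   0.0325] 3.33
```

Call:
drive_tool([
  [-2.87, 0, 0, 0, 0],
  [-2.87, 0, 0, 0, 0],
  [0, 2.85, -2.31, -0.54, 0],
  [0, 2.87, -2.29, -0.54, 0],
  [0, 2.89, -2.26, -0.54, 0],
  [0, 2.91, -2.23, -0.54, 0],
  [0, 2.93, -2.21, -0.54, 0],
  [0, 2.95, -2.18, -0.54, 0],
  [0, 2.97, -2.15, -0.54, 0],
  [0, 2.9, -2.5, -0.54, 0],
])

```text
time: 25.45
eef_pos: [0.6671, -0.0286, 0.0946]
tcp_rot: [0.485, 0.514, -0.485, 0.515]
contact_force: [-0.1, -0.6, -1.8]
opening: 0.202
```

Call:
drive_tool([
  [0, 0, 0, 0, 0],
  [0, 0, 0, 0, 0],
  [1.5, 0, 0, 0, 0],
  [1.5, 0, 0, 0, 0],
  [1.5, 0, 0, 0, 0],
  [0.5, 0, 0, 0, 0],
  [0, 0, 0, 0, 0],
  [0, 0, 0, 0, 0],
])

```text
time: 26.25
eef_pos: [0.6661, -0.0284, 0.045]
tcp_rot: [0.485, 0.515, -0.485, 0.515]
contact_force: [0.3, -0.4, -1.5]
opening: 0.197
```

Run:
```python
from h import *
st()
```

```text
t 26.25 p [666.1 -28.4  45. ] yaw 3.4 q [-0.19  0.47  1.71 -0.    0.97 -0.25] F [ 0.3 -0.4 -1.5] op 0.197 xaxis [ 0. -0. -1.]
```

Mat contact is expected at TCP z of about 0.031, so I'll lower 13.5 mm, release and rise.

Call:
drive_tool([
  [0.7, 0, 0, 0, 0],
  [0.4, 0, 0, 0, 0],
  [0.25, 0, 0, 0, 0],
  [0, 0, 0, 0, 0],
  [0, 0, 0, 0, 0],
])

```text
time: 26.75
eef_pos: [0.6661, -0.0282, 0.0315]
tcp_rot: [0.485, 0.515, -0.485, 0.515]
contact_force: [-0.3, -0.1, -0.5]
opening: 0.2
```

Call:
drive_tool([
  [0, 0, 0, 0, 0.5],
  [0, 0, 0, 0, 0.6],
  [0, 0, 0, 0, 0.75],
  [-1, 0, 0, 0, 0.75],
  [-3, 0, 0, 0, 0.75],
  [-4, 0, 0, 0, 0.75],
  [0, 0, 0, 0, 0.75],
], force=40)

```text
time: 27.45
eef_pos: [0.6707, -0.029, 0.1201]
tcp_rot: [0.488, 0.511, -0.482, 0.519]
contact_force: [0.9, -0.4, 1.1]
opening: 0.747
```

Run:
```python
from h import *
st(); c=snap('top','top5'); carriers(c,0); stick(c)
plan((.587,-.351,.095,-26.4,.75,4),(None,None,.015,None,.75,2))
```

```text
t 27.45 p [670.7 -29.  120.1] yaw 3.42 q [-0.19  0.37  1.68  0.    1.08 -0.25] F [ 0.9 -0.4  1.1] op 0.747 xaxis [ 0.014 -0.003 -1.   ]
carrier cap [ 844.7 -115.9] base 824.9 -103.5 size 65 57 long yaw 21.7 n 231
carrier cap [ 676.3 -194.9] base 675.9 -194.6 size 58 49 long yaw 61.2 n 235
loose? [ 652. -267.]
carrier cap [ 587.3 -351.6] base 586.7 -350.8 size 60 50 long yaw 63.3 n 246
loose? [ 492. -416.]
carrier cap [444.1 181.6] base 433.7 180.3 size 75 94 long yaw 97.0 n 548
carrier cap [443.7 241.6] base 443.1 234.1 size 48 73 long yaw 90.2 n 331
wood [233, 120, 42, 28, 732] ((807.0529174804688, -31.405075073242188), (115.05732727050781, 68.1114501953125), 76.05101776123047)
wood [96, 158, 28, 35, 715] ((696.5198974609375, 375.26202392578125), (64.41424560546875, 94.21390533447266), 81.006591796875)
wood [193, 177, 21, 15, 184] ((665.7518310546875, 110.90602111816406), (40.29539489746094, 52.92118835449219), 5.282830238342285)
[[0.25,-1.12,3.52,3.31,0.75],[0.25,-0.92,3.58,3.31,0.75],[0.25,-0.71,3.63,3.31,0.75],[0.25,-0.5,3.66,3.31,0.75],[0.25,-0.29,3.68,3.31,0.75],[0.25,-0.07,3.69,3.31,0.75],[0.25,0.14,3.69,3.31,0.75],[0.25,0.35,3.68,3.31,0.75],[0.25,0.56,3.65,3.31,0.75]]
-- [ 0.587 -0.351  0.095] -26.4
[[2.0,0.0,0.0,-0.0,0.75],[2.0,0.0,0.0,-0.0,0.75],[2.0,0.0,0.0,-0.0,0.75],[2.0,0.0,0.0,-0.0,0.75]]
-- [ 0.587 -0.351  0.015] -26.4
```

Run:
```python
from h import *
plan((.6763,-.195,.085,-28.8,.75,4))
```

```text
[[0.64,-0.05,3.33,6.44,0.75],[0.64,0.32,3.31,6.44,0.75],[0.64,0.69,3.26,6.44,0.75],[0.64,1.05,3.16,6.44,0.75],[0.64,1.4,3.02,6.44,0.75]]
-- [ 0.6763 -0.195   0.085 ] -28.8
```

Call:
drive_tool([
  [0.64, -0.05, 3.33, 6.44, 0.75],
  [0.64, 0.32, 3.31, 6.44, 0.75],
  [0.64, 0.69, 3.26, 6.44, 0.75],
  [0.64, 1.05, 3.16, 6.44, 0.75],
  [0.64, 1.4, 3.02, 6.44, 0.75],
  [0, 0, 0, 0, 0.75],
  [0, 0, 0, 0, 0.75],
  [2, 0, 0, 0, 0.75],
  [1, 0, 0, 0, 0.75],
  [0, 0, 0, 0, 0.75],
])

```text
time: 28.5
eef_pos: [0.6716, -0.1924, 0.0468]
tcp_rot: [-0.607, -0.362, 0.609, -0.359]
contact_force: [-1.2, -0.6, 0.1]
opening: 0.752
```

Run:
```python
from h import *
st(); plan((.6763,-.195,.015,-28.8,.75,2))
```

```text
t 28.5 p [ 671.6 -192.4   46.8] yaw -28.68 q [-0.42  0.53  1.62  0.    1.    0.08] F [-1.2 -0.6  0.1] op 0.752 xaxis [-0.005  0.002 -1.   ]
[[1.59,0.27,0.0,0.06,0.75],[1.59,0.27,-0.0,0.06,0.75]]
-- [ 0.6763 -0.195   0.015 ] -28.8
```

Call:
drive_tool([
  [1.5, 0.2, 0, 0, 0.75],
  [1.4, 0.2, 0, 0, 0.75],
  [0, 0, 0, 0, 0.75],
  [0, 0, 0, 0, 0],
  [0, 0, 0, 0, 0],
  [0, 0, 0, 0, 0],
  [0, 0, 0, 0, 0],
  [0, 0, 0, 0, 0],
  [0, 0, 0, 0, 0],
])

```text
time: 29.4
eef_pos: [0.6774, -0.1968, 0.0214]
tcp_rot: [0.609, 0.36, -0.608, 0.36]
contact_force: [0.4, 0.3, 2.4]
opening: 0.337
```

Run:
```python
from h import *
st(); plan((None,None,.08,None,0,3.5),(.4390,-.0257,.08,-.9,0,4.4))
```

```text
t 29.4 p [ 677.4 -196.8   21.4] yaw -28.79 q [-0.43  0.57  1.61 -0.    0.96  0.08] F [0.4 0.3 2.4] op 0.337 xaxis [ 0.001 -0.001 -1.   ]
[[-2.93,0.0,0.0,-0.0,0],[-2.93,0.0,0.0,-0.0,0]]
-- [ 0.6774 -0.1968  0.08  ] -28.79
[[-0.0,-4.16,-0.5,-3.98,0],[-0.0,-4.12,-0.79,-3.98,0],[-0.0,-4.05,-1.07,-3.98,0],[-0.0,-3.97,-1.35,-3.98,0],[-0.0,-3.86,-1.62,-3.98,0],[-0.0,-3.74,-1.89,-3.98,0],[-0.0,-3.6,-2.14,-3.98,0]]
-- [ 0.439  -0.0257  0.08  ] -0.9
```

Call:
drive_tool([
  [-1.5, 0, 0, 0, 0],
  [-2.2, 0, 0, 0, 0],
  [-2.2, 0, 0, 0, 0],
  [0, -4.16, -0.5, -3.98, 0],
  [0, -4.12, -0.79, -3.98, 0],
  [0, -4.05, -1.07, -3.98, 0],
  [0, -3.97, -1.35, -3.98, 0],
  [0, -3.86, -1.62, -3.98, 0],
  [0, -3.74, -1.89, -3.98, 0],
  [0, -3.6, -2.14, -3.98, 0],
])

```text
time: 30.4
eef_pos: [0.4367, -0.0245, 0.0798]
tcp_rot: [-0.503, -0.497, 0.503, -0.497]
contact_force: [-0.4, 0.3, -1.3]
opening: 0.337
```

Call:
drive_tool([
  [0, 0, 0, 0, 0],
  [0, 0, 0, 0, 0],
  [0, 0, 0, 0, 0],
])

```text
time: 30.7
eef_pos: [0.4399, -0.0262, 0.0806]
tcp_rot: [0.505, 0.495, -0.504, 0.497]
contact_force: [1.1, 0.1, -2.0]
opening: 0.337
```

Run:
```python
from h import *
st(); plan((.4388,-.0257,.0272,-.9,0,1.5))
c=snap('wrist','w8'); cv2.imwrite('pics/w8b.png',cv2.resize(c['frame'][:,:,::-1],(640,480),interpolation=cv2.INTER_CUBIC))
```

```text
t 30.7 p [439.9 -26.2  80.6] yaw -0.96 q [-0.29 -0.05  2.25 -0.    0.94 -0.27] F [ 1.1  0.1 -2. ] op 0.337 xaxis [ 0.003 -0.001 -1.   ]
[[1.34,-0.03,-0.01,-0.01,0],[1.34,-0.03,-0.01,-0.01,0],[1.34,-0.03,-0.01,-0.01,0],[1.34,-0.03,-0.01,-0.01,0]]
-- [ 0.4388 -0.0257  0.0272] -0.9
```

View pics/w8b.png

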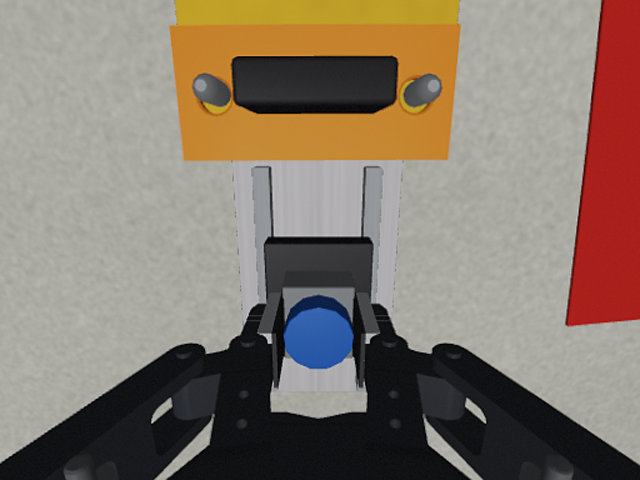

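The carrier is level and centred over the lane (base edges 265–373 against rails 271–363), and the gauge still hangs well. I'll lower it.

Call:
drive_tool([
  [1.3, -0.05, 0, 0, 0],
  [1.3, -0.03, 0, 0, 0],
  [1.3, 0, 0, 0, 0],
  [1.0, 0, 0, 0, 0],
  [0.4, 0, 0, 0, 0],
  [0, 0, 0, 0, 0],
  [0, 0, 0, 0, 0],
])

```text
time: 31.45
eef_pos: [0.4384, -0.0259, 0.0268]
tcp_rot: [0.504, 0.496, -0.504, 0.496]
contact_force: [0.6, -0.1, -1.2]
opening: 0.334
```

Run:
```python
from h import *
st()
```

```text
t 31.45 p [438.4 -25.9  26.8] yaw -0.95 q [-0.29  0.05  2.27  0.    0.82 -0.27] F [ 0.6 -0.1 -1.2] op 0.334 xaxis [ 0.001 -0.    -1.   ]
```

Call:
drive_tool([
  [0.05, 0, 0, 0, 0],
  [0, 0, 0, 0, 0.55],
  [0, 0, 0, 0, 0.55],
  [0, 0, 0, 0, 0.55],
  [-1, 0, 0, 0, 0.6],
  [-3, 0, 0, 0, 0.75],
  [-4, 0, 0, 0, 0.75],
  [0, 0, 0, 0, 0.75],
  [0, 0, 0, 0, 0.75],
])

```text
time: 32.35
eef_pos: [0.4386, -0.0257, 0.1078]
tcp_rot: [0.505, 0.495, -0.503, 0.497]
contact_force: [0.5, 0.3, -0.0]
opening: 0.752
```

Run:
```python
from h import *
st(); c=snap('top','top6'); carriers(c,0); stick(c)
plan((.587,-.351,.095,-26.5,.75,4.4))
```

```text
t 32.35 p [438.6 -25.7 107.8] yaw -0.92 q [-0.29 -0.1   2.24 -0.    1.   -0.27] F [ 0.5  0.3 -0. ] op 0.752 xaxis [ 0.004 -0.001 -1.   ]
carrier cap [ 844.8 -115.7] base 826.3 -110.9 size 59 56 long yaw 79.0 n 126
loose? [ 652. -266.]
carrier cap [ 587.5 -351.6] base 586.9 -350.5 size 61 51 long yaw 63.6 n 259
loose? [ 492. -416.]
carrier cap [444.2 181.5] base 444.5 189.5 size 76 48 long yaw 89.2 n 386
carrier cap [443.5 241.2] base 443.1 234.2 size 48 73 long yaw 90.2 n 344
green [259, 156, 18, 9, 106] [711.9 -66.   63. ]
wood [96, 158, 28, 35, 703] ((696.7848510742188, 375.5547790527344), (63.97803497314453, 93.8809814453125), 81.1311264038086)
wood [207, 159, 73, 26, 580] ((699.7650756835938, 0.11505889892578125), (46.46478271484375, 195.3274383544922), 10.999229431152344)
wood [234, 247, 43, 25, 468] ((455.65191650390625, -27.058849334716797), (111.95694732666016, 41.7177848815918), 73.3113784790039)
[[0.13,1.72,3.59,2.84,0.75],[0.13,1.89,3.5,2.84,0.75],[0.13,2.07,3.4,2.84,0.75],[0.13,2.23,3.3,2.84,0.75],[0.13,2.39,3.18,2.84,0.75],[0.13,2.55,3.06,2.84,0.75],[0.13,2.7,2.93,2.84,0.75],[0.13,2.84,2.79,2.84,0.75],[0.13,2.97,2.65,2.84,0.75]]
-- [ 0.587 -0.351  0.095] -26.5
```

The stick has been knocked: its handle is now at about (712,−66) mm, yaw 101°. I'll use that pose when I pick it up. First, the last carrier.

Call:
drive_tool([
  [0.13, 1.72, 3.59, 2.84, 0.75],
  [0.13, 1.89, 3.5, 2.84, 0.75],
  [0.13, 2.07, 3.4, 2.84, 0.75],
  [0.13, 2.23, 3.3, 2.84, 0.75],
  [0.13, 2.39, 3.18, 2.84, 0.75],
  [0.13, 2.55, 3.06, 2.84, 0.75],
  [0.13, 2.7, 2.93, 2.84, 0.75],
  [0.13, 2.84, 2.79, 2.84, 0.75],
  [0.13, 2.97, 2.65, 2.84, 0.75],
  [0, 0, 0, 0, 0.75],
])

```text
time: 33.4
eef_pos: [0.5871, -0.3548, 0.0917]
tcp_rot: [-0.602, -0.371, 0.602, -0.371]
contact_force: [0.1, 0.7, 0.4]
opening: 0.748
```

Call:
drive_tool([
  [0, 0, 0, 0, 0.75],
  [2, 0, 0, 0, 0.75],
  [2, 0, 0, 0, 0.75],
  [0, 0, 0, 0, 0.75],
  [0, 0, 0, 0, 0.75],
])

```text
time: 33.9
eef_pos: [0.5863, -0.3494, 0.0535]
tcp_rot: [-0.601, -0.373, 0.601, -0.372]
contact_force: [0.1, 0.4, -0.1]
opening: 0.745
```

Run:
```python
from h import *
st(); plan((.587,-.351,.015,-26.5,.75,2))
```

```text
t 33.9 p [ 586.3 -349.4   53.5] yaw -26.42 q [-0.69  0.49  1.66  0.    1.   -0.22] F [ 0.1  0.4 -0.1] op 0.745 xaxis [-0.002  0.002 -1.   ]
[[1.92,0.07,0.06,0.04,0.75],[1.92,0.07,0.06,0.04,0.75]]
-- [ 0.587 -0.351  0.015] -26.5
```

Call:
drive_tool([
  [1.9, 0.07, 0.06, 0, 0.75],
  [1.9, 0.07, 0.06, 0, 0.75],
  [0, 0, 0, 0, 0.75],
  [0, 0, 0, 0, 0.75],
  [0, 0, 0, 0, 0],
  [0, 0, 0, 0, 0],
  [0, 0, 0, 0, 0],
  [0, 0, 0, 0, 0],
  [0, 0, 0, 0, 0],
])

```text
time: 34.8
eef_pos: [0.5885, -0.3534, 0.0175]
tcp_rot: [0.601, 0.371, -0.601, 0.373]
contact_force: [-0.0, -0.6, 3.6]
opening: 0.339
```

Run:
```python
from h import *
st(); plan((None,None,.08,None,0,3.5),(.4384,-.0905,.08,-.9,0,4.2))
```

```text
t 34.8 p [ 588.5 -353.4   17.5] yaw -26.49 q [-0.69  0.54  1.66  0.    0.94 -0.23] F [-0.  -0.6  3.6] op 0.339 xaxis [ 0.002 -0.001 -1.   ]
[[-3.13,0.0,0.0,-0.0,0],[-3.13,0.0,0.0,-0.0,0]]
-- [ 0.5885 -0.3534  0.08  ] -26.49
[[-0.0,-3.15,-2.1,-3.2,0],[-0.0,-3.02,-2.28,-3.2,0],[-0.0,-2.89,-2.44,-3.2,0],[-0.0,-2.75,-2.6,-3.2,0],[-0.0,-2.6,-2.75,-3.2,0],[-0.0,-2.44,-2.89,-3.2,0],[-0.0,-2.28,-3.02,-3.2,0],[-0.0,-2.11,-3.14,-3.2,0]]
-- [ 0.4384 -0.0905  0.08  ] -0.9
```

Call:
drive_tool([
  [-3, 0, 0, 0, 0],
  [-3.2, 0, 0, 0, 0],
  [0, -3.15, -2.1, -3.2, 0],
  [0, -3.02, -2.28, -3.2, 0],
  [0, -2.89, -2.44, -3.2, 0],
  [0, -2.75, -2.6, -3.2, 0],
  [0, -2.6, -2.75, -3.2, 0],
  [0, -2.44, -2.89, -3.2, 0],
  [0, -2.28, -3.02, -3.2, 0],
  [0, -2.11, -3.14, -3.2, 0],
])

```text
time: 35.8
eef_pos: [0.4362, -0.0885, 0.0778]
tcp_rot: [-0.503, -0.497, 0.503, -0.496]
contact_force: [0.6, 1.6, -0.4]
opening: 0.339
```

Call:
drive_tool([
  [0, 0, 0, 0, 0],
  [0, 0, 0, 0, 0],
  [0, 0, 0, 0, 0],
])

```text
time: 36.1
eef_pos: [0.4385, -0.0907, 0.0787]
tcp_rot: [0.504, 0.495, -0.504, 0.496]
contact_force: [0.6, 0.5, -1.0]
opening: 0.34
```

Run:
```python
from h import *
st(); plan((.4384,-.0905,.0232,-.9,0,1.5))
```

```text
t 36.1 p [438.5 -90.7  78.7] yaw -0.92 q [-0.43 -0.03  2.23 -0.    0.94 -0.41] F [ 0.6  0.5 -1. ] op 0.34 xaxis [ 0.001 -0.001 -1.   ]
[[1.39,-0.0,-0.01,-0.01,0],[1.39,-0.0,-0.01,-0.01,0],[1.39,-0.0,-0.01,-0.01,0],[1.39,-0.0,-0.01,-0.01,0]]
-- [ 0.4384 -0.0905  0.0232] -0.9
```

Call:
drive_tool([
  [1.3, 0, 0, 0, 0],
  [1.3, 0, 0, 0, 0],
  [1.3, 0, 0, 0, 0],
  [1.2, 0, 0, 0, 0],
  [0.4, 0, 0, 0, 0],
  [0, 0, 0, 0, 0],
  [0, 0, 0, 0, 0],
])

```text
time: 36.8
eef_pos: [0.4376, -0.09, 0.0228]
tcp_rot: [-0.504, -0.496, 0.504, -0.496]
contact_force: [0.1, -0.3, -1.3]
opening: 0.341
```

Run:
```python
from h import *
st()
```

```text
t 36.8 p [437.6 -90.   22.8] yaw -0.89 q [-0.43  0.08  2.25 -0.    0.81 -0.42] F [ 0.1 -0.3 -1.3] op 0.341 xaxis [-0.  0. -1.]
```

Call:
drive_tool([
  [0.05, 0, 0, 0, 0],
  [0, 0, 0, 0, 0.55],
  [0, 0, 0, 0, 0.55],
  [0, 0, 0, 0, 0.55],
  [-1, 0, 0, 0, 0.6],
  [-3, 0, 0, 0, 0.75],
  [-4, 0, 0, 0, 0.75],
  [0, 0, 0, 0, 0.75],
  [0, 0, 0, 0, 0.75],
])

```text
time: 37.7
eef_pos: [0.4387, -0.0904, 0.1046]
tcp_rot: [0.504, 0.495, -0.503, 0.497]
contact_force: [-0.2, 0.1, -1.0]
opening: 0.751
```

Run:
```python
from h import *
st(); c=snap('top','top7'); stick(c)
w=snap('wrist','w9'); W=np.zeros((600,800,3),np.uint8); W[:300,:400]=cv2.resize(w['frame'][:,:,::-1],(400,300)); W[:300,400:]=cv2.resize(c['frame'][130:230,180:313,::-1],(400,300),interpolation=cv2.INTER_CUBIC)
d=snap('scene','scene4'); W[300:,:]=cv2.resize(d['frame'][110:260,150:350,::-1],(800,600),interpolation=cv2.INTER_CUBIC)[150:450]
cv2.imwrite('pics/m1.png',W)
plan((.7126,-.066,.12,11,.75,4.4))
```

```text
t 37.7 p [438.7 -90.4 104.6] yaw -0.88 q [-0.43 -0.08  2.22 -0.    0.99 -0.42] F [-0.2  0.1 -1. ] op 0.751 xaxis [ 0.004 -0.002 -1.   ]
green [259, 156, 18, 9, 106] [711.9 -66.   63. ]
wood [96, 158, 28, 35, 704] ((696.7848510742188, 375.5547790527344), (63.97803497314453, 93.8809814453125), 81.1311264038086)
wood [207, 159, 72, 26, 583] ((700.5700073242188, 0.7048797607421875), (45.92400360107422, 194.99757385253906), 10.139994621276855)
wood [271, 245, 43, 27, 469] ((454.510498046875, -124.16148376464844), (112.0825424194336, 38.335880279541016), 65.08811950683594)
[[-0.26,3.94,-0.4,-1.7,0.75],[-0.26,3.95,-0.28,-1.7,0.75],[-0.26,3.95,-0.16,-1.7,0.75],[-0.26,3.96,-0.05,-1.7,0.75],[-0.26,3.96,0.07,-1.7,0.75],[-0.26,3.95,0.19,-1.7,0.75],[-0.26,3.94,0.31,-1.7,0.75]]
-- [ 0.7126 -0.066   0.12  ] 11.0
```

View pics/m1.png

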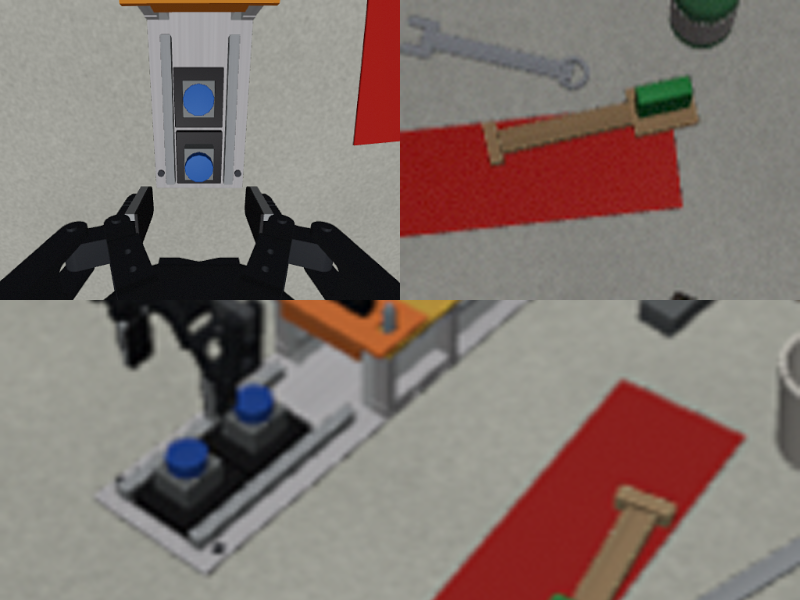

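The view shows carriers three and four in a row between the rails. The knocked stick has its heel half off the mat's +x edge, near the wrench and bottle, so I'll check the clearance to the bottle.

Run:
```python
from h import *
c=load('top7'); s=1.5625; print(pix2z(c,444/s,181/s,.158), [pix2z(c,u/s,v/s,.005)[:2].round(3) for u,v in [(375,242),(378,247),(440,224)]])
plan((.7126,-.066,.13,11,.5,4.4))
```

```text
[ 0.79753875 -0.10718029  0.158     ] [array([0.746, 0.008]), array([0.737, 0.003]), array([ 0.777, -0.11 ])]
[[-0.4,3.94,-0.4,-1.7,0.5],[-0.4,3.95,-0.28,-1.7,0.5],[-0.4,3.95,-0.16,-1.7,0.5],[-0.4,3.96,-0.05,-1.7,0.5],[-0.4,3.96,0.07,-1.7,0.5],[-0.4,3.95,0.19,-1.7,0.5],[-0.4,3.94,0.31,-1.7,0.5]]
-- [ 0.7126 -0.066   0.13  ] 11.0
```

Run:
```python
from h import *
plan((.7100,-.058,.12,10.5,.5,4))
```

```text
[[-0.26,3.9,-0.51,-1.63,0.5],[-0.26,3.91,-0.4,-1.63,0.5],[-0.26,3.92,-0.29,-1.63,0.5],[-0.26,3.93,-0.18,-1.63,0.5],[-0.26,3.93,-0.07,-1.63,0.5],[-0.26,3.93,0.05,-1.63,0.5],[-0.26,3.93,0.16,-1.63,0.5]]
-- [ 0.71  -0.058  0.12 ] 10.5
```

Call:
drive_tool([
  [-0.26, 3.9, -0.51, -1.63, 0.5],
  [-0.26, 3.91, -0.4, -1.63, 0.5],
  [-0.26, 3.92, -0.29, -1.63, 0.5],
  [-0.26, 3.93, -0.18, -1.63, 0.5],
  [-0.26, 3.93, -0.07, -1.63, 0.5],
  [-0.26, 3, 0.05, -1.63, 0.5],
  [-0.26, 2.8, 0.16, -1.63, 0.5],
  [0, 2, 0, 0, 0.5],
  [0, 0, 0, 0, 0.5],
  [0, 0, 0, 0, 0.5],
])

```text
time: 38.85
eef_pos: [0.7091, -0.0574, 0.1188]
tcp_rot: [0.451, 0.545, -0.453, 0.543]
contact_force: [0.0, -0.1, 0.5]
opening: 0.502
```

Run:
```python
from h import *
st(); plan((.7108,-.058,.030,10.5,.5,2))
```

```text
t 38.85 p [709.1 -57.4 118.8] yaw 10.54 q [-0.22  0.47  1.56 -0.    1.12 -0.41] F [ 0.  -0.1  0.5] op 0.502 xaxis [-0.004  0.001 -1.   ]
[[1.78,0.03,0.02,0.01,0.5],[1.78,0.03,0.02,0.01,0.5],[1.78,0.03,0.02,0.01,0.5],[1.78,0.03,0.02,0.01,0.5],[1.78,0.03,0.02,0.01,0.5]]
-- [ 0.7108 -0.058   0.03  ] 10.5
```

Call:
drive_tool([
  [1.8, 0.03, 0, 0, 0.5],
  [1.8, 0.03, 0, 0, 0.5],
  [1.8, 0.03, 0, 0, 0.5],
  [1.7, 0.03, 0, 0, 0.5],
  [1.6, 0.03, 0, 0, 0.5],
  [0, 0, 0, 0, 0.5],
  [0, 0, 0, 0, 0],
  [0, 0, 0, 0, 0],
  [0, 0, 0, 0, 0],
  [0, 0, 0, 0, 0],
], force=80)

```text
time: 39.85
eef_pos: [0.7123, -0.0574, 0.0349]
tcp_rot: [0.452, 0.543, -0.452, 0.544]
contact_force: [-0.9, -1.0, -0.7]
opening: 0.197
```

Run:
```python
from h import *
st(); a=S(0,-384)
plan((None,None,.098,None,0,3.3),(.60,-.10,.098,5,0,3.5),(a[0],a[1],.098,-.9,0,4))
```

```text
t 39.85 p [712.3 -57.4  34.9] yaw 10.53 q [-0.22  0.57  1.58  0.    0.99 -0.41] F [-0.9 -1.  -0.7] op 0.197 xaxis [ 0.001 -0.    -1.   ]
[[-3.16,0.0,0.0,-0.0,0],[-3.16,0.0,0.0,-0.0,0]]
-- [ 0.7123 -0.0574  0.098 ] 10.53
[[-0.0,-2.95,0.53,1.38,0],[-0.0,-2.94,0.6,1.38,0],[-0.0,-2.92,0.68,1.38,0],[-0.0,-2.91,0.75,1.38,0]]
-- [ 0.6   -0.1    0.098] 5.0
[[-0.0,-2.6,2.61,0.84,0],[-0.0,-2.56,2.65,0.84,0],[-0.0,-2.52,2.68,0.84,0],[-0.0,-2.48,2.72,0.84,0],[-0.0,-2.44,2.76,0.84,0],[-0.0,-2.4,2.79,0.84,0],[-0.0,-2.36,2.83,0.84,0]]
-- [ 0.4349 -0.2977  0.098 ] -0.9
```

Call:
drive_tool([
  [-1.4, 0, 0, 0, 0],
  [-2.5, 0, 0, 0, 0],
  [-2.5, 0, 0, 0, 0],
  [0, -2.95, 0.53, 1.38, 0],
  [0, -2.94, 0.6, 1.38, 0],
  [0, -2.92, 0.68, 1.38, 0],
  [0, -2.91, 0.75, 1.38, 0],
  [0, -2.6, 2.61, 0.84, 0],
  [0, -2.56, 2.65, 0.84, 0],
  [0, -2.52, 2.68, 0.84, 0],
])

```text
time: 40.85
eef_pos: [0.5282, -0.1856, 0.0996]
tcp_rot: [0.489, 0.51, -0.489, 0.512]
contact_force: [-0.4, 0.4, -1.1]
opening: 0.198
```

Call:
drive_tool([
  [0, -2.48, 2.72, 0.84, 0],
  [0, -2.44, 2.76, 0.84, 0],
  [0, -2.4, 2.79, 0.84, 0],
  [0, -2.36, 2.83, 0.84, 0],
  [0, 0, 0, 0, 0],
  [0, 0, 0, 0, 0],
  [0, 0, 0, 0, 0],
])

```text
time: 41.55
eef_pos: [0.435, -0.2974, 0.0987]
tcp_rot: [0.504, 0.496, -0.504, 0.497]
contact_force: [-0.2, 0.6, -2.2]
opening: 0.199
```

Run:
```python
from h import *
st(); a=S(0,-386); plan((a[0],a[1],.0415,-.9,0,1.5))
w=snap('wrist','w10')
# green/wood blade edges in wrist picture: blade centre columns on two rows
hsv=cv2.cvtColor(w['frame'],cv2.COLOR_RGB2HSV); m=cv2.inRange(hsv,(8,50,60),(20,170,255))
p,_,_,_=pose(); z=p[2]-.0325+.01
for r in (10,40,80,120,160,180):
    u=np.nonzero(m[r])[0]
    if len(u): print(r,u.min(),u.max(),(pix2z(w,(u.min()+u.max())/2,r,z)*1000).round(1))
g=cv2.inRange(hsv,(50,120,40),(75,255,255)); v,u=np.nonzero(g); print('green rows',v.min(),v.max(),u.min(),u.max())
c=snap('scene','scene5'); h2=cv2.cvtColor(c['frame'],cv2.COLOR_RGB2HSV); m=cv2.inRange(h2,(8,50,60),(20,170,255)); n,l,s,ce=cv2.connectedComponentsWithStats(m)
for i in range(1,n):
    if s[i][4]>60: print(s[i],ce[i].round())
```

```text
t 41.55 p [ 435.  -297.4   98.7] yaw -0.84 q [-0.79  0.11  2.04  0.    0.99 -0.78] F [-0.2  0.6 -2.2] op 0.199 xaxis [ 0.001 -0.    -1.   ]
[[1.43,-0.0,0.06,0.01,0],[1.43,-0.0,0.06,0.01,0],[1.43,-0.0,0.06,0.01,0],[1.43,-0.0,0.06,0.01,0]]
-- [ 0.4348 -0.2997  0.0415] -0.9
10 233 275 [ 437.2 -174.    76. ]
40 234 274 [ 436.9 -188.    76. ]
80 235 274 [ 436.9 -207.8   76. ]
120 235 273 [ 436.3 -229.1   76. ]
160 236 272 [ 435.9 -252.1   76. ]
180 237 272 [ 436.  -264.3   76. ]
green rows 211 334 235 273
[  77    0   45   75 2535] [99. 34.]
[133  26  16  21 306] [141.  36.]
[130  77   4  53 115] [132. 102.]
[ 79  79   4  68 161] [ 80. 113.]
[ 83  78  41  16 421] [102.  86.]
[ 74  81   4  64 134] [ 76. 115.]
[126  91   5  53 117] [128. 117.]
[140 100  16  22 178] [145. 110.]
[ 85 121  41  24 825] [105. 133.]
[347 125  38  33 772] [365. 141.]
[ 98 159  30   9 143] [112. 162.]
[393 175  30  39 265] [408. 193.]
[115 185  72  59 732] [154. 213.]
```

Run:
```python
from h import *
for fn in ('w7','w10'):
    w=load(fn); hsv=cv2.cvtColor(w['frame'],cv2.COLOR_RGB2HSV); m=cv2.inRange(hsv,(8,50,60),(20,170,255))
    for r in (5,20,40,80,120,160):
        u=np.nonzero(m[r])[0]; row=w['frame'][r].astype(float); sat=hsv[r,:,1].astype(float)
        a,b=u.min(),u.max(); 
        # depth so width 22
        zs=np.linspace(.03,.11,161); c_=[abs(np.linalg.norm(pix2z(w,b+.5,r,z)-pix2z(w,a-.5,r,z))-.022) for z in zs]; print(fn,r,b-a+1,round(zs[int(np.argmin(c_))],4))
```

```text
w7 5 44 0.076
w7 20 43 0.0745
w7 40 42 0.0735
w7 80 41 0.0755
w7 120 39 0.073
w7 160 38 0.0755
w10 5 43 0.0775
w10 20 42 0.0755
w10 40 41 0.0745
w10 80 40 0.076
w10 120 39 0.078
w10 160 37 0.076
```

The stick is level and aligned with the lane. I'll lower it and push the second pair.

Call:
drive_tool([
  [1.4, 0, 0.05, 0, 0],
  [1.4, 0, 0.05, 0, 0],
  [1.4, 0, 0.05, 0, 0],
  [1.35, 0, 0.05, 0, 0],
  [0, 0, 0, 0, 0],
  [0, 0, 0, 0, 0],
  [0, 0, -0.8, 0, 0],
  [0, 0, -0.8, 0, 0],
  [0, 0, -0.8, 0, 0],
  [0, 0, 0, 0, 0],
])

```text
time: 42.65
eef_pos: [0.4347, -0.2745, 0.0428]
tcp_rot: [0.504, 0.496, -0.503, 0.496]
contact_force: [0.6, 0.3, -0.9]
opening: 0.196
```

Run:
```python
from h import *
st(); a=S(0,-96); plan((a[0],a[1],.0425,-.9,0,1.5))
```

```text
t 42.65 p [ 434.7 -274.5   42.8] yaw -0.81 q [-0.76  0.18  2.09  0.    0.87 -0.75] F [ 0.6  0.3 -0.9] op 0.196 xaxis [ 0.  0. -1.]
[[0.0,0.01,-1.47,0.01,0],[0.0,0.01,-1.47,0.01,0],[0.0,0.0,-1.47,0.01,0],[0.0,0.0,-1.47,0.01,0],[0.0,0.0,-1.47,0.01,0],[0.0,0.0,-1.47,0.01,0],[0.0,0.0,-1.47,0.01,0],[0.0,0.0,-1.47,0.01,0],[0.0,0.0,-1.47,0.01,0],[0.0,0.0,-1.47,0.01,0]]
[[0.0,0.0,-1.47,0.01,0],[0.0,0.0,-1.47,0.01,0],[0.0,0.0,-1.47,0.01,0],[0.0,0.0,-1.47,0.01,0],[0.0,0.0,-1.47,0.01,0],[0.0,0.0,-1.47,0.01,0],[0.0,0.0,-1.47,0.01,0],[0.0,0.0,-1.47,0.01,0]]
-- [ 0.4394 -0.0097  0.0425] -0.9
```

Call:
drive_tool([
  [0, 0, -1.2, 0, 0],
  [0, 0, -1.5, 0, 0],
  [0, 0, -1.5, 0, 0],
  [0, 0, -1.5, 0, 0],
  [0, 0, -1.5, 0, 0],
  [0, 0, -1.5, 0, 0],
  [0, 0, -1.5, 0, 0],
  [0, 0, -1.5, 0, 0],
  [0, 0, -1.5, 0, 0],
  [0, 0, -1.5, 0, 0],
])

```text
time: 43.65
eef_pos: [0.4369, -0.1275, 0.0425]
tcp_rot: [-0.504, -0.496, 0.504, -0.496]
contact_force: [0.1, -1.0, -0.5]
opening: 0.199
```

```bash
cat >> h.py <<'E'
def caps(fn):
    c=snap('scene',fn); hsv=cv2.cvtColor(c['frame'],cv2.COLOR_RGB2HSV); m=cv2.inRange(hsv,(105,140,60),(130,255,255)); n,l,s,ce=cv2.connectedComponentsWithStats(m)
    R2=np.array([[np.cos(ps),np.sin(ps)],[-np.sin(ps),np.cos(ps)]])
    for i in range(1,n):
        q=R2@((pix2z(c,*ce[i],.045)[:2]-O)*1000)
        if s[i][4]>12 and abs(q[0])<40: print('cap station',q.round(0),s[i][4])
E
python3 - <<'E'
from h import *
st(); caps('scene6')
E
```

```text
t 43.65 p [ 436.9 -127.5   42.5] yaw -0.88 q [-0.51  0.06  2.23 -0.    0.86 -0.49] F [ 0.1 -1.  -0.5] op 0.199 xaxis [-0. -0. -1.]
cap station [ -2. 152.] 55
cap station [ 1. 93.] 61
```

Call:
drive_tool([
  [0, 0, -1.5, 0, 0],
  [0, 0, -1.5, 0, 0],
  [0, 0, -1.5, 0, 0],
  [0, 0, -1.5, 0, 0],
  [0, 0, -1.5, 0, 0],
  [0, 0, -1.5, 0, 0],
  [0, 0, -1.3, 0, 0],
  [0, 0, -1, 0, 0],
  [0, 0, -0.7, 0, 0],
  [0, 0, 0, 0, 0],
])

```text
time: 44.7
eef_pos: [0.4384, -0.0077, 0.0423]
tcp_rot: [0.504, 0.497, -0.504, 0.496]
contact_force: [-0.3, 0.7, -1.8]
opening: 0.196
```

Run:
```python
from h import *
st(); caps('scene7')
```

```text
t 44.7 p [438.4  -7.7  42.3] yaw -0.85 q [-0.25  0.02  2.27  0.    0.86 -0.24] F [-0.3  0.7 -1.8] op 0.196 xaxis [-0.001  0.001 -1.   ]
cap station [  0. 271.] 49
cap station [  1. 213.] 56
cap station [ -1. 151.] 57
cap station [ 0. 91.] 63
```

All four carriers are out of the guard (caps at station y 91, 151, 213 and 271). I'll retract and return the stick.

Call:
drive_tool([
  [0, 0, 1, 0, 0],
  [0, 0, 2.1, 0, 0],
  [0, 0, 2.1, 0, 0],
  [0, 0, 2.1, 0, 0],
  [0, 0, 2.1, 0, 0],
  [0, 0, 2.1, 0, 0],
  [0, 0, 2.1, 0, 0],
  [0, 0, 2.1, 0, 0],
  [0, 0, 2.1, 0, 0],
  [0, 0, 2.1, 0, 0],
])

```text
time: 45.75
eef_pos: [0.4352, -0.2095, 0.0424]
tcp_rot: [0.504, 0.496, -0.504, 0.496]
contact_force: [-0.4, 0.7, -1.0]
opening: 0.195
```

Run:
```python
from h import *
st(); plan((None,None,.098,None,0,3),(.664,-.018,.098,3.4,0,4.2));
```

```text
t 45.75 p [ 435.2 -209.5   42.4] yaw -0.96 q [-0.66  0.12  2.16  0.    0.86 -0.64] F [-0.4  0.7 -1. ] op 0.195 xaxis [-0.  0. -1.]
[[-2.78,0.0,0.0,-0.0,0],[-2.78,0.0,0.0,-0.0,0]]
-- [ 0.4352 -0.2095  0.098 ] -0.96
[[-0.0,2.82,-2.44,-0.54,0],[-0.0,2.84,-2.41,-0.54,0],[-0.0,2.87,-2.39,-0.54,0],[-0.0,2.89,-2.36,-0.54,0],[-0.0,2.91,-2.33,-0.54,0],[-0.0,2.93,-2.3,-0.54,0],[-0.0,2.95,-2.28,-0.54,0],[-0.0,2.98,-2.25,-0.54,0]]
-- [ 0.664 -0.018  0.098] 3.4
```

Call:
drive_tool([
  [-2.78, 0, 0, 0, 0],
  [-2.78, 0, 0, 0, 0],
  [0, 2.82, -2.44, -0.54, 0],
  [0, 2.84, -2.41, -0.54, 0],
  [0, 2.87, -2.39, -0.54, 0],
  [0, 2.89, -2.36, -0.54, 0],
  [0, 2.91, -2.33, -0.54, 0],
  [0, 2.93, -2.3, -0.54, 0],
  [0, 2.95, -2.28, -0.54, 0],
  [0, 2.98, -2.25, -0.54, 0],
])

```text
time: 46.75
eef_pos: [0.6652, -0.0162, 0.0975]
tcp_rot: [0.485, 0.515, -0.485, 0.514]
contact_force: [0.9, -0.5, -0.9]
opening: 0.197
```

Call:
drive_tool([
  [0, 0, 0, 0, 0],
  [0, 0, 0, 0, 0],
  [1.5, 0, 0, 0, 0],
  [1.5, 0, 0, 0, 0],
  [1.5, 0, 0, 0, 0],
  [0.5, 0, 0, 0, 0],
  [0, 0, 0, 0, 0],
  [0, 0, 0, 0, 0],
])

```text
time: 47.55
eef_pos: [0.6645, -0.0162, 0.0482]
tcp_rot: [0.485, 0.515, -0.485, 0.515]
contact_force: [0.4, 0.5, -1.3]
opening: 0.195
```

Run:
```python
from h import *
st()
```

```text
t 47.55 p [664.5 -16.2  48.2] yaw 3.43 q [-0.18  0.46  1.71  0.    0.97 -0.24] F [ 0.4  0.5 -1.3] op 0.195 xaxis [ 0. -0. -1.]
```

Lower about 12.5 mm to the mat, checking the force before release.

Call:
drive_tool([
  [0.6, 0, 0, 0, 0],
  [0.4, 0, 0, 0, 0],
  [0.2, 0, 0, 0, 0],
  [0.1, 0, 0, 0, 0],
  [0, 0, 0, 0, 0],
  [0, 0, 0, 0, 0],
])

```text
time: 48.15
eef_pos: [0.6645, -0.016, 0.0353]
tcp_rot: [0.485, 0.515, -0.485, 0.515]
contact_force: [-0.5, -0.2, -0.9]
opening: 0.193
```

Run:
```python
from h import *
st()
```

```text
t 48.15 p [664.5 -16.   35.3] yaw 3.45 q [-0.18  0.48  1.72 -0.    0.95 -0.24] F [-0.5 -0.2 -0.9] op 0.193 xaxis [ 0. -0. -1.]
```

Call:
drive_tool([
  [0.1, 0, 0, 0, 0],
  [0.1, 0, 0, 0, 0],
  [0, 0, 0, 0, 0],
  [0, 0, 0, 0, 0],
])

```text
time: 48.55
eef_pos: [0.6647, -0.016, 0.0349]
tcp_rot: [0.485, 0.515, -0.485, 0.515]
contact_force: [-2.9, 1.8, 5.9]
opening: 0.197
```

Call:
drive_tool([
  [0, 0, 0, 0, 0.4],
  [0, 0, 0, 0, 0.5],
  [0, 0, 0, 0, 0.6],
  [-1, 0, 0, 0, 0.7],
  [-3, 0, 0, 0, 0.75],
  [-4, 0, 0, 0, 0.75],
  [-4, 0, 0, 0, 0.75],
  [-2, -4, 0, 0, 0.75],
  [0, -4, 0, 0, 0.75],
  [0, 0, 0, 0, 0.75],
])

```text
time: 49.55
eef_pos: [0.5798, -0.0202, 0.1725]
tcp_rot: [0.484, 0.516, -0.486, 0.513]
contact_force: [0.2, 0.8, -0.9]
opening: 0.75
```

Run:
```python
from h import *
st(); c=snap('top','top8'); carriers(c); stick(c); caps('scene8'); d=load('scene8')
W=np.zeros((600,800,3),np.uint8); W[:300]=cv2.resize(c['frame'][140:296,80:336,::-1],(800,488),interpolation=cv2.INTER_CUBIC)[:300]
W[:300]=cv2.resize(c['frame'][150:290,60:433,::-1],(800,300),interpolation=cv2.INTER_CUBIC); W[300:]=cv2.resize(d['frame'][100:250,120:520,::-1],(800,300),interpolation=cv2.INTER_CUBIC); cv2.imwrite('pics/m2.png',W)
```

```text
t 49.55 p [579.8 -20.2 172.5] yaw 3.43 q [-0.21  0.14  1.86 -0.    1.15 -0.27] F [ 0.2  0.8 -0.9] op 0.75 xaxis [-0.004  0.001 -1.   ]
carrier cap [ 844.8 -115.7] base 823.5 -110.3 size 60 51 long yaw 73.7 n 72
loose? [ 652. -266.]
loose? [ 492. -416.]
carrier cap [446.9 360.2] base 447.9 352.3 size 76 46 long yaw 89.7 n 292
carrier cap [446.6 300.8] base 446.0 302.4 size 91 48 long yaw 89.3 n 417
carrier cap [443.9 240.3] base 445.3 242.2 size 90 48 long yaw 89.3 n 432
carrier cap [443.5 180. ] base 443.4 180.1 size 95 57 long yaw 81.2 n 383
wood [227, 157, 47, 28, 803] ((695.6023559570312, -19.41326904296875), (124.7742919921875, 66.25202941894531), 78.33889770507812)
wood [96, 158, 28, 35, 709] ((696.65771484375, 375.3236389160156), (63.94850158691406, 94.31639862060547), 81.4516372680664)
wood [192, 179, 23, 15, 207] ((658.3970947265625, 110.75978088378906), (39.64934158325195, 60.58954620361328), 0.25070682168006897)
wood [253, 205, 15, 12, 109] ((585.7194213867188, -43.451663970947266), (37.87226104736328, 30.126256942749023), 88.16702270507812)
cap station [  0. 271.] 49
cap station [  1. 213.] 56
cap station [  3. 156.] 27
```

View pics/m2.png

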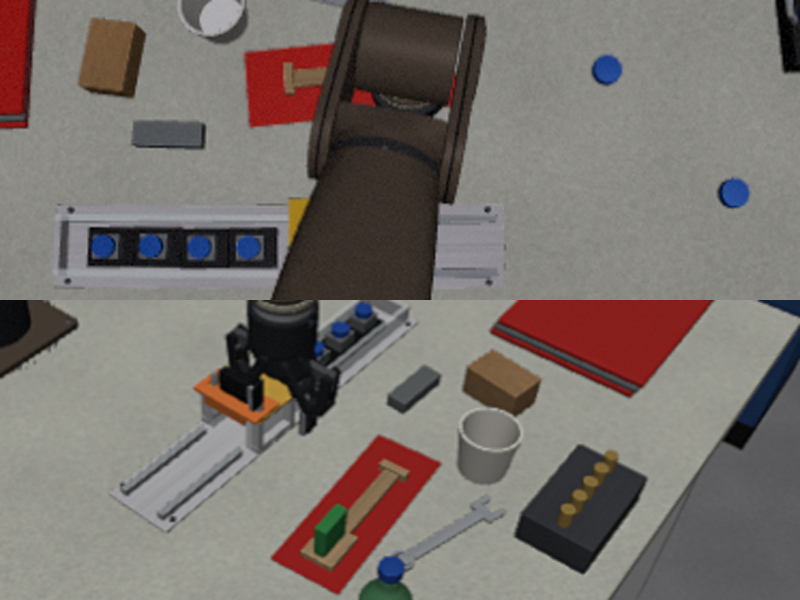

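The final view shows all four carriers in the outfeed, the stick flat on the mat, the gauge hung and the arm clear. I'll hand it in.

```bash
python3 -c "
from h import *
st(); print(sign_off())"
```

```text
t 49.65 p [584.  -20.8 173.6] yaw 3.43 q [-0.21  0.14  1.86  0.    1.14 -0.27] F [ 0.4 -0.7  1. ] op 0.746 xaxis [ 0.001 -0.    -1.   ]
the job is handed in; nothing more can be done
None
```

The job is done and handed in at about 50 s of the 200 s allowed; `sign_off` gave no verdict.

- **Gauge:** I hung the orange plate first. Both pins came up through the holes, the plate went down to the expected seated height, and its lip hangs in front of the mouth. The last scene picture still shows it in place, although the gripper hides part of it there.
- **Carriers:** I fed all four in two pairs through the infeed lane, and only the stick moved them from the guard on. The last checks put their caps at about station y 91, 151, 213 and 271 mm. That leaves the last carrier's rear face at about +61 mm, clear of the guard exit at +40 mm.
- **Stick:** It was knocked aside once while I was handling the third carrier, with its heel ending half off the mat. I found it again in the top view, used it for the second push, and laid it flat back on the mat.
- **Other things:** The arm ended clear of everything. I saw no bystander out of place in the last pictures, though I did not measure each one.
- **Checks that disagreed:** In the last scene picture the fourth cap was hidden by the gripper and the third read 156 instead of 151 mm because it was half hidden. The top view showed all four in a row.

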